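# Load the battery of a jewellery display turntable

### The job

Load the orange battery cell into the empty cradle of the black turntable stand: with the nub end held up, put its flat end in first and push the brass spring contact back with it, then tip the nub end down behind the fixed contact until the cell lies fully home and level, and let go. Do it gently, without forcing the spring to its stop or jamming the cell against the cradle, and leave the spent grey cell and the other things on the counter where they are.

Things in the scene. Friction and masses are not known exactly. Their poses are not given: they have to be found in the camera images.
- cell_center (a point): Centre of the fresh battery cell: an orange cylinder with a brass-coloured band at the nub end, 34 mm in diameter, barrel 60 mm long plus a steel nub 10 mm across and 2 mm long (62 mm overall), 0.1 to 0.2 kg. The point is on the axis, half-way along the 62 mm. x along the cell towards the nub. At the start it lies level, axis 21 mm above the counter, z up.
- cell_nub (a point): Tip of the fresh cell's nub, on the axis, 31 mm in +x from its centre.
- cell_flat (a point): Middle of the fresh cell's flat end, on the axis, 31 mm in -x from its centre; this end goes to the spring.
- cell: The fresh cell; origin on its underside, 17 mm below its centre.
- rest_a: Clear plastic rest (fixed) in which the fresh cell lies along x: 80 by 46 mm, floor 4 mm high, two side ribs 9 mm high that reach 21 mm to each side of the cell's axis. Origin under its middle.
- bay (a point): Mark on the stand at the NOMINAL middle of its grey battery cradle, on the cradle floor (16 mm above the counter). x along the cradle from the spring to the fixed contact, z up. The cradle itself stands shifted by an unknown 0 to 10 mm either way along x from this mark, on a stiff slide that holds it there: feel for it. The cell lies home with its axis 17 mm above this floor.
- spring_mark (a point): NOMINAL place of the free spring contact's face, at floor height, 25 mm in -x of the bay mark (true place shifted with the cradle). The contact: a level brass half-round nose of 4 mm radius, 18 mm wide, axis 13.5 mm above the floor, moves only along -x; 2 N starts it, 1 N more per mm, hard stop after 8.5 mm (10.5 N). Behind it, 18 to 29 mm from its free face, a block 34 mm wide, 24 mm high.
- contact_mark (a point): NOMINAL place of the fixed contact's inner face, at floor height, 31 mm in +x of the bay mark (true place shifted with the cradle): a rigid wall 6 mm thick, 26 mm wide, top 21 mm above the floor. Cell home: nub on this wall, spring pushed in 6 mm (8 N). For the barrel's lower edge to pass down inside this wall the spring must be pushed in 6.5 to 8.5 mm. Pushing it with over 15 N is too much.
- stand: Display stand, fixed, carries the cradle. Origin under the centre of its black base, 150 (x) by 240 (y) by 12 mm; axes as the bay mark, which is at y = -55 mm. White turntable, radius 52 mm, at y = +60 mm, 41 mm high with its rings. Two cradle floor ribs, 5 mm high, 14.5 to 22.5 mm either side of the cradle's axis, centre the cell; beside them nothing is over 16 mm above the counter.
- old_center (a point): Centre of the spent cell, same size and shape as the fresh one but grey with a black band, lying in the other clear rest. Leave it.
- tea_glass: Empty tea glass, 56 mm across and 70 mm high, origin under its middle. Leave it.
- bur_block: Black block with small bits standing in it, 55 mm by 45 mm, 36 mm high, origin under its middle. Leave it.
- pliers: Pliers with orange handles lying flat, 155 mm long, 14 mm high, origin on the counter under the pivot. Leave them.
There are look-alikes about, which are no part of the job. Of the things that look like the cell, the middle-sized one is meant.

How it is judged:
By the outcome, as a careful person would: the job done as asked, in the order asked, and still so for the second after the job is handed in, with the robot touching nothing.
It also fails if it takes over 64 s, if anything falls off the work surface, if the arm or the gripper's body presses on something with over 40 N, if the wrist force passes 120 N, or if a joint passes its speed limit or range.

### The arm

A 7-joint arm with a two-finger parallel gripper is mounted at the origin on the work surface. World frame = base frame: x ahead of the robot, y to its left, z up, the work surface at z = 0. Lengths are in m, angles in rad, forces in N, time in s.
With the tool pointing down it reaches from about 0.4 to 0.85 m from the base axis. Payload 4.5 kg.
Tool frame: the origin (TCP) lies at the very end of the fingers, on their centre line; the grasp point (between the pads) lies 19 mm behind it; x points along the fingers, y is the direction in which the jaws open and shut, and the axes are right-handed (so a half turn about x gives the same grasp; the last joint's range is limited). The gripper opens to 88 mm and grips with 3 to 60 N. Pads are 18 mm wide; open, the fingers measure 123 mm over their backs; the gripper's body (75 mm by 187 mm) begins 45 mm behind the grasp point.
Start: joints at [1.165, 0.689, -0.195, 1.565, 0.157, 0.902, -0.215], TCP at [0.266, -0.566, 0.239] pointing down, gripper open.
Joint ranges: [-3.01, 3.01], [-0.46, 2.08], [-1.47, 1.51], [0.13, 2.56], [-1, 4.14], [0.04, 2.09], [-2.66, 2.66]. Speed limits (rad/s): [2.57, 2.57, 3.14, 3.14, 3.14, 3.14, 3.14].

### API

Orientations are given as a unit quaternion [w, x, y, z].
In Python, from rig import status, vision, bot gives the robot as it stands.
- The arm moves only by the tool play_rows, never from a script. Its argument "deltas" is a list of rows, each a list of 3 entries, a list of its own where there are three numbers: the closure, from -1 (fully open) to 1 (shut), so that 0 is half open, then the shift along the tool's x, y, z in m, then the turn about the tool's x in rad. A call has 1 to 20 rows; each row is the pose to reach, as a shift and turn from the pose commanded when the call began, along the tool's axes at that moment; what a row does not reach only later rows make up. A row lasts 1/8 s, in which the tool goes at most 62.5 mm and 10.7 degrees, less where a joint would pass 70% of its speed; a pose out of reach is approached as far as the arm can. A call with a gripper value outside its range is refused whole. The fingers move at their own pace and stop on an object; the grip force is fixed at half the most. Time passes only in rows, so rows that repeat a pose let the fingers close. It gives the time, the measured TCP pose, the force and the opening at its end, in the units of the state.
- status.sense(): the state, without advancing time (a new reading comes with each control period).
- vision.read_camera(name): name is "side" or "top"; returns (picture, depth): 400x640x3 uint8, red, green, blue; 400x640 float32, m along the optical axis (not along the pixel's ray), 0 where there is no reading.
- vision.camera_info(name): a dict with "fx", "fy", "cx", "cy" (pixels), "dist_coeffs" ([k1, k2, p1, p2, k3] as OpenCV has them; the pictures are not rectified), "R" (3x3) and "t" (3): a world point X has camera coordinates R X + t. Camera axes: x right, y down, z forward; pixel columns grow to the right and rows downward; lengths in m; the calibration is good to about 2 mm. A picture is of the moment at which its call begins. camera_info takes no time and is no camera call.
- bot.hand_in(): hands the job in, once; it reports no verdict.
The state is a dict: "clock": time; "joints": joint angles; "dq": joint speeds; "joint_efforts": joint torques, N m; "eef_pos": TCP position; "ee_rot": TCP orientation; "wrist_force": force on the tool from outside, world axes, zero at the start; "wrist_torque": the same for the moment, N m; "gripper_width": opening from 0.0 (shut) to 1.0 (fully open).
Only numpy, scipy, OpenCV 4.12 (cv2) and the standard library are available. Lean on these libraries where they do the work, as an engineer would, in place of code of your own. Each camera call takes 0.05 s, during which the arm holds its last target.

## Working session

There is one attempt and no reset: what is moved stays moved. The work goes in short steps, Python scripts to look and compute and a tool call to move; the robot and the scene stay as the last step left them, time stands still between calls to the robot, and variables do not carry over. Pictures are saved under pics/ and viewed, and the job is handed in when it is done.

Besides the shell and the picture viewer there is one more tool, called after ">>>" by a JSON object that holds its "op" and its "data", one argument or row to a line. play_rows: Moves the arm, as the interface text tells. Its arguments: {"type":"object","properties":{"deltas":{"type":"array","items":{"type":"array"}}},"required":["deltas"]}

```bash
ls; mkdir -p pics
python3 - <<'E'
from rig import status, vision, bot
import cv2, json
s=status.sense(); print(s)
for n in ("top","side"):
    p,d=vision.read_camera(n); cv2.imwrite(f"pics/{n}0.png",p[:,:,::-1])
    import numpy as np
    np.save(f"pics/{n}0d.npy",d); np.save(f"pics/{n}0p.npy",p)
    print(n,vision.camera_info(n))
E
```

```text
pics
{'clock': 0.0, 'joints': array([ 1.16477575,  0.69002767, -0.19447354,  1.56634419,  0.15730485,
        0.90248074, -0.21507524]), 'dq': array([ 1.40108711e-03, -5.18766229e-04, -6.22074883e-04,  2.07208194e-05,
       -1.23282473e-04,  9.86827943e-04,  2.11708260e-03]), 'joint_efforts': array([-4.28046851e-04, -5.27561688e+01, -1.26665957e+00, -1.53428113e+01,
       -5.26303018e-02,  6.60761187e-03,  1.30760650e-04]), 'eef_pos': array([ 0.26577592, -0.56497547,  0.2378817 ]), 'ee_rot': array([-0.15364673, -0.68987272, -0.1549085 ,  0.69026927]), 'wrist_force': array([0.27471287, 0.38726264, 0.64742913]), 'wrist_torque': array([ 0.00662887, -0.01128018, -0.02503391]), 'gripper_width': 0.9995593071952129}
top {'fx': 485.7173334925114, 'fy': 485.7173334925114, 'cx': 329.08003906740186, 'cy': 193.2617118869418, 'dist_coeffs': array([-0.07740738,  0.        ,  0.        ,  0.        ,  0.        ]), 'R': array([[-0.0161209 , -0.99952274, -0.0263518 ],
       [-0.99401528,  0.01886886, -0.10759924],
       [ 0.10804511,  0.0244595 , -0.99384505]]), 't': array([-0.02707623,  0.5522153 ,  1.09904377])}
side {'fx': 426.98585550979806, 'fy': 426.98585550979806, 'cx': 324.3863405451491, 'cy': 200.3932159222262, 'dist_coeffs': array([0.01552699, 0.        , 0.        , 0.        , 0.        ]), 'R': array([[-0.90874913, -0.41706657, -0.01518218],
       [-0.31661256,  0.71265706, -0.62600033],
       [ 0.2719035 , -0.56407038, -0.77967499]]), 't': array([0.47837188, 0.24772715, 0.69999267])}
```

View pics/top0.png

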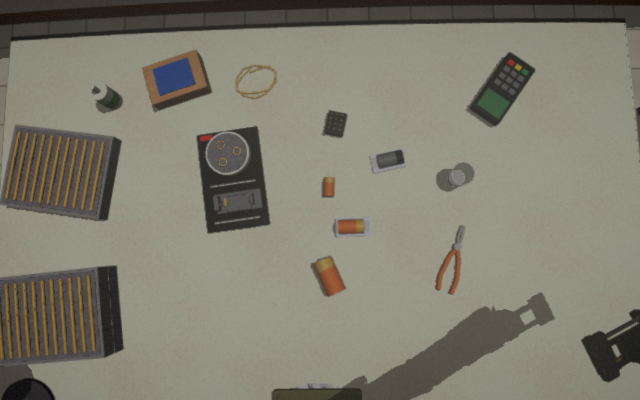

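View pics/side0.png

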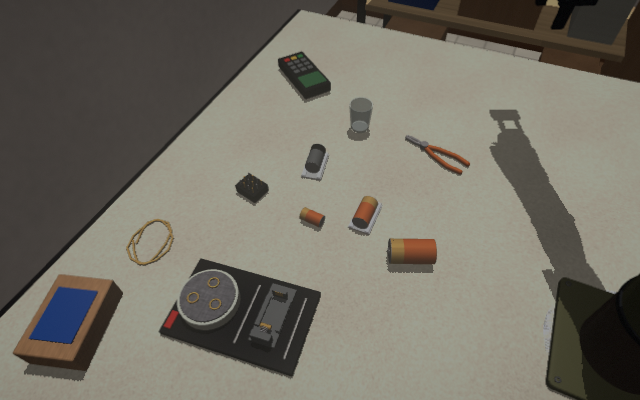

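```bash
cat > h.py <<'E'
import numpy as np, cv2
from rig import vision
def rays(n,uv):
    c=vision.camera_info(n); K=np.array([[c['fx'],0,c['cx']],[0,c['fy'],c['cy']],[0,0,1]])
    p=cv2.undistortPoints(np.array(uv,float).reshape(-1,1,2),K,c['dist_coeffs']).reshape(-1,2)
    R=np.array(c['R']);t=np.array(c['t'])
    return -R.T@t, np.c_[p,np.ones(len(p))]@R
def onplane(n,uv,z):
    o,d=rays(n,uv); s=(z-o[2])/d[:,2]; return o+s[:,None]*d
def proj(n,X):
    c=vision.camera_info(n); K=np.array([[c['fx'],0,c['cx']],[0,c['fy'],c['cy']],[0,0,1]])
    return cv2.projectPoints(np.array(X,float).reshape(-1,3),cv2.Rodrigues(np.array(c['R']))[0],np.array(c['t']),K,c['dist_coeffs'])[0].reshape(-1,2)
def tri(uvt,uvs):
    o1,d1=rays('top',[uvt]);o2,d2=rays('side',[uvs]);d1=d1[0];d2=d2[0]
    s=np.linalg.lstsq(np.c_[d1,-d2],o2-o1,rcond=None)[0]
    a=o1+s[0]*d1;b=o2+s[1]*d2
    return (a+b)/2,np.linalg.norm(a-b)
E
python3 - <<'E'
import numpy as np,cv2
t=np.load('pics/top0p.npy')[:,:,::-1];s=np.load('pics/side0p.npy')[:,:,::-1]
def crop(p,x,y,w,h,k): return cv2.resize(p[y:y+h,x:x+w],None,fx=k,fy=k,interpolation=cv2.INTER_CUBIC)
cv2.imwrite('pics/c1.png',np.hstack([crop(t,190,120,90,120,5),]))
cv2.imwrite('pics/c2.png',crop(t,325,205,60,45,10))
cv2.imwrite('pics/c3.png',crop(s,150,250,180,130,4))
cv2.imwrite('pics/c4.png',crop(s,335,180,60,60,9))
E
```

```text
(no output)
```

View pics/c1.png

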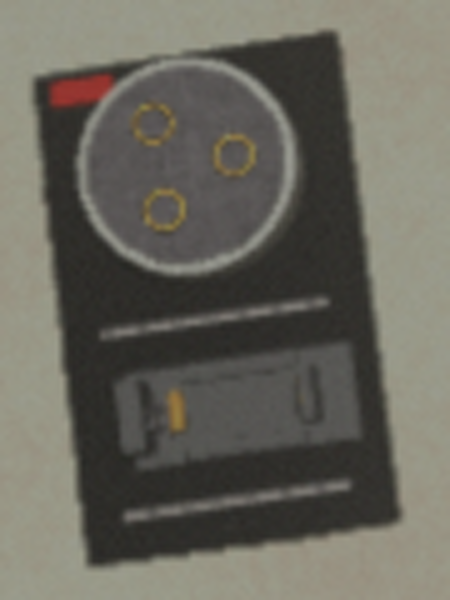

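View pics/c2.png

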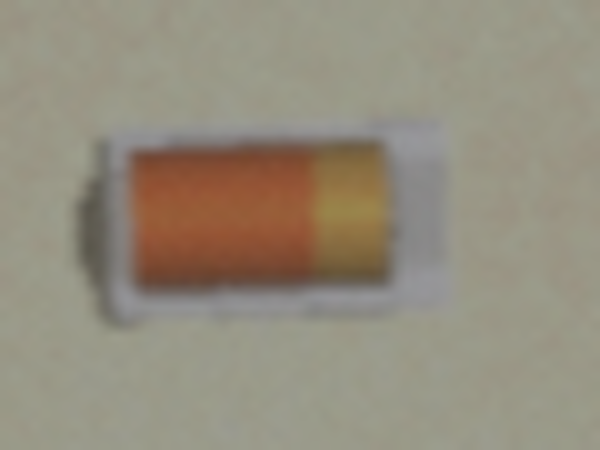

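View pics/c3.png

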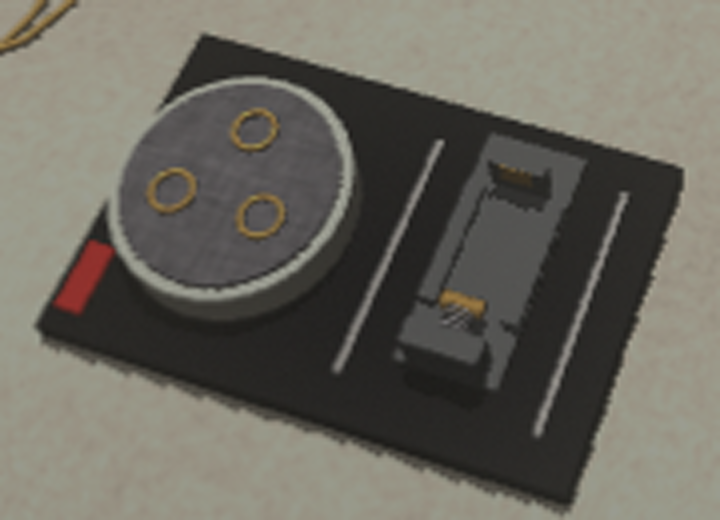

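View pics/c4.png

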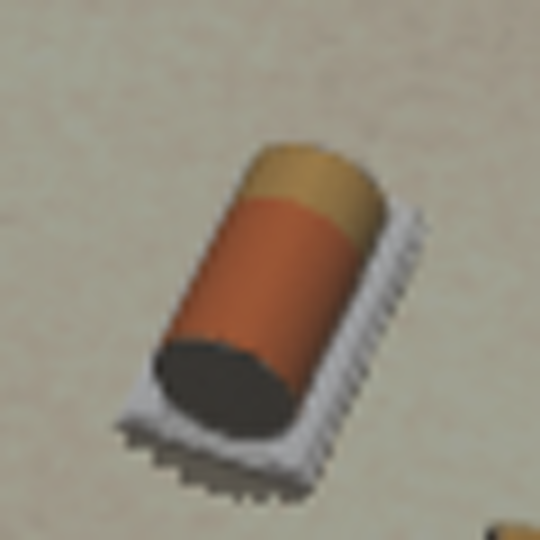

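```bash
cat > m.py <<'E'
from h import *
t=np.load('pics/top0p.npy');s=np.load('pics/side0p.npy')
print('cams',rays('top',[[0,0]])[0],rays('side',[[0,0]])[0])
for n,p,(x,y,w,h) in (('top',t,(325,205,60,45)),('side',s,(335,180,60,60))):
    hsv=cv2.cvtColor(p,cv2.COLOR_RGB2HSV)
    m=((hsv[...,0]<28)&(hsv[...,1]>110)).astype(np.uint8); z=np.zeros_like(m); z[y:y+h,x:x+w]=m[y:y+h,x:x+w]
    c=max(cv2.findContours(z,0,2)[0],key=cv2.contourArea)
    r=cv2.minAreaRect(c); b=cv2.boxPoints(r); print(n,'cell',r)
    if n=='top':
        P=onplane('top',b,0.021); print(P)
        print('c',P.mean(0))
        for i in range(4): print(np.linalg.norm(P[i]-P[(i+1)%4]),np.degrees(np.arctan2(*(P[(i+1)%4]-P[i])[1::-1])))
# stand
g=cv2.cvtColor(t,cv2.COLOR_RGB2GRAY); z=np.zeros_like(g); z[115:245,185:285]=(g[115:245,185:285]<120)*255
z=cv2.morphologyEx(z,cv2.MORPH_CLOSE,np.ones((7,7)))
c=max(cv2.findContours(z,0,2)[0],key=cv2.contourArea); r=cv2.minAreaRect(c); b=cv2.boxPoints(r); P=onplane('top',b,0.012); print('stand',r); print(P,P.mean(0))
for i in range(4): print(np.linalg.norm(P[i]-P[(i+1)%4]),np.degrees(np.arctan2(*(P[(i+1)%4]-P[i])[1::-1])))
# brass
for n,p,(x,y,w,h) in (('top',t,(210,190,25,25)),('side',s,(255,315,25,20)),('side',s,(268,288,22,12))):
    hsv=cv2.cvtColor(p,cv2.COLOR_RGB2HSV)
    m=((abs(hsv[...,0].astype(int)-20)<10)&(hsv[...,1]>100)).astype(np.uint8); z=np.zeros_like(m); z[y:y+h,x:x+w]=m[y:y+h,x:x+w]
    yy,xx=np.nonzero(z); print(n,'brass',len(xx),xx.mean() if len(xx) else 0,yy.mean() if len(xx) else 0, xx.min(),xx.max(),yy.min(),yy.max())
E
python3 m.py
```

```text
cams [ 0.42972764 -0.06436504  1.15098364] [0.3228231  0.41781356 0.70810679]
top cell ((350.0, 226.0), (12.0, 24.0), 90.0)
[[ 0.48961862 -0.05630132  0.021     ]
 [ 0.48862085 -0.11207185  0.021     ]
 [ 0.46079161 -0.1114398   0.021     ]
 [ 0.46175998 -0.05580226  0.021     ]]
c [ 0.47519777 -0.08390381  0.021     ]
0.05577945354923617 -91.02494179850498
0.027836416274585295 178.69893813736212
0.055645970681869675 89.00287841663112
0.027863112178608852 -1.0262978034821568
side cell ((365.8000183105469, 208.90003967285156), (15.652474403381348, 25.93838882446289), 26.56505012512207)
stand ((232.15797424316406, 179.54461669921875), (100.79834747314453, 64.15223693847656), 82.56858825683594)
[[0.70513886 0.28965835 0.012     ]
 [0.72148124 0.13390465 0.012     ]
 [0.48016333 0.10283026 0.012     ]
 [0.46285427 0.25453348 0.012     ]] [0.59240943 0.19523169 0.012     ]
0.15660870563465984 -84.01018776989228
0.24331039736882742 -172.66242788144177
0.1526874925082577 96.50919563027992
0.2448174451548643 8.248905504279438
top brass 23 224.95652173913044 201.65217391304347 224 226 198 205
side brass 39 265.1025641025641 325.20512820512823 260 270 323 329
side brass 8 277.875 292.5 275 280 291 294
```

```bash
cat > m2.py <<'E'
from h import *
t=np.load('pics/top0p.npy');s=np.load('pics/side0p.npy')
hsv=cv2.cvtColor(t,cv2.COLOR_RGB2HSV).astype(float)
S=hsv[...,1]; x,y,w,h=330,212,42,30
W=np.clip((S[y:y+h,x:x+w]-40)/(180-40),0,1); W[W<0.15]=0
yy,xx=np.mgrid[y:y+h,x:x+w]; 
mx=(W*xx).sum()/W.sum(); my=(W*yy).sum()/W.sum()
C=np.cov(np.vstack([xx.ravel(),yy.ravel()]),aweights=W.ravel(),ddof=0); ev,V=np.linalg.eigh(C); v=V[:,1]*np.sign(V[0,1])
print('centroid',mx,my,v,np.sqrt(ev*12), W.sum())
L=np.sqrt(12*ev[1])/2
A=np.array([[mx,my],[mx,my]])+np.array([[-L,-L],[L,L]])*v
P=onplane('top',A,0.023); print(P,P.mean(0),np.linalg.norm(P[1]-P[0]),np.degrees(np.arctan2(P[1,1]-P[0,1],P[1,0]-P[0,0])))
# rest outline: whitish, brighter/less yellow than counter
print('depth', np.load('pics/top0d.npy')[226,340:362:4])
# stand: sub-pixel line fits by gradient along each side
g=cv2.cvtColor(t,cv2.COLOR_RGB2GRAY).astype(float)
up=cv2.GaussianBlur(g,(0,0),0.8)
def line(p0,p1,zz=0.012,k=25):
    p0=np.array(p0,float);p1=np.array(p1,float);d=(p1-p0);d/=np.linalg.norm(d);n=np.array([-d[1],d[0]])
    pts=[]
    o=np.arange(-5,5.01,0.1)
    for f in np.linspace(.08,.92,k):
        q=p0+(p1-p0)*f+o[:,None]*n
        pr=cv2.remap(up.astype(np.float32),q[:,0].astype(np.float32)[None],q[:,1].astype(np.float32)[None],cv2.INTER_CUBIC)[0]
        j=np.argmax(abs(np.gradient(pr))); pts.append(q[j])
    P=onplane('top',pts,zz)[:,:2]
    vx,vy,x0,y0=cv2.fitLine(P.astype(np.float32),cv2.DIST_HUBER,0,.001,.001).ravel()
    return np.array([x0,y0]),np.array([vx,vy])
co=[(197,135),(257,127),(269,224),(208,232)]
Ls=[line(co[i],co[(i+1)%4]) for i in range(4)]
for l in Ls: print(l,np.degrees(np.arctan2(l[1][1],l[1][0])))
I=[]
for i in range(4):
    (a,u),(b,v)=Ls[i],Ls[(i+1)%4]
    k=np.linalg.solve(np.c_[u,-v],b-a); I.append(a+k[0]*u)
I=np.array(I);print(I,I.mean(0),[np.linalg.norm(I[i]-I[(i+1)%4]) for i in range(4)])
E
python3 m2.py
```

```text
centroid 349.86710824180426 225.97266705793578 [ 0.99931299 -0.03706152] [12.83040269 24.30839953] 255.57857142857145
[[ 0.47462293 -0.05540207  0.023     ]
 [ 0.47571652 -0.11172582  0.023     ]] [ 0.47516973 -0.08356394  0.023     ] 0.05633436495305551 -88.88767703253399
depth [1.1111165 1.1122447 1.113312  1.1096073 1.1131465 1.1105764]
(array([0.71347624, 0.19776618], dtype=float32), array([ 0.12744288, -0.9918459 ], dtype=float32)) -82.67815
(array([0.588208  , 0.11757068], dtype=float32), array([0.9925625 , 0.12173616], dtype=float32)) 6.992312
(array([0.47330365, 0.1786405 ], dtype=float32), array([ 0.12001917, -0.99277157], dtype=float32)) -83.10679
(array([0.59454  , 0.2704681], dtype=float32), array([0.9919227 , 0.12684399], dtype=float32)) 7.2872567
[[0.72167724 0.13394046]
 [0.48225752 0.10457602]
 [0.46421704 0.25380278]
 [0.7023631  0.28425616]] [0.5926287  0.19414386] [np.float32(0.24121375), np.float32(0.15031329), np.float32(0.24008529), np.float32(0.15155147)]
```

```bash
cat > m3.py <<'E'
from h import *
t=np.load('pics/top0p.npy');s=np.load('pics/side0p.npy')
print(t[222:230,333:369].mean(0).astype(int).tolist())
print(t[214:240,345:358].mean(1).astype(int).tolist())
c=np.array([0.5926,0.1941]);u=np.array([.1245,-.9922]);v=np.array([.9922,.1245])
bay=c-.055*v; print('bay',bay)
def loc(uv,z,n='top'):
    P=onplane(n,uv,z)[:,:2]-bay; return np.round(np.c_[P@u,P@v]*1000,1)
for x in range(212,262):
    # sample along cradle axis
    pass
# profile along cradle axis at z=.033
ss=np.arange(-70,71,2)/1000
for zz in (0.033,):
    X=np.array([[*(bay+k*u),zz] for k in ss]); uv=proj('top',X).astype(np.float32)
    pr=cv2.remap(t,uv[:,0][None].copy(),uv[:,1][None].copy(),cv2.INTER_LINEAR)[0]
    for k,p,q in zip(ss,pr,uv): print(int(k*1000),p.tolist(),q.round(1).tolist(),end=' | ')
E
python3 m3.py
python3 - <<'E'
import sys; sys.path.insert(0,'.')
import numpy as np,cv2
t=np.load('pics/top0p.npy')[:,:,::-1];s=np.load('pics/side0p.npy')[:,:,::-1]
a=cv2.resize(t[185:220,205:270],None,fx=12,fy=12,interpolation=cv2.INTER_NEAREST)
b=cv2.resize(s[278:352,242:302],None,fx=8,fy=8,interpolation=cv2.INTER_NEAREST)
cv2.imwrite('pics/z1.png',a);cv2.imwrite('pics/z2.png',b)
E
```

```text
[[111, 108, 96], [100, 96, 86], [107, 105, 98], [126, 123, 120], [135, 123, 116], [140, 101, 81], [146, 87, 56], [147, 85, 53], [147, 86, 54], [146, 85, 53], [147, 86, 54], [147, 85, 53], [147, 85, 53], [147, 86, 54], [147, 86, 54], [147, 86, 53], [147, 86, 54], [147, 85, 54], [147, 86, 54], [147, 87, 54], [147, 86, 53], [147, 86, 54], [147, 88, 55], [147, 103, 61], [146, 117, 68], [145, 118, 68], [145, 118, 68], [146, 119, 70], [146, 118, 69], [144, 118, 71], [136, 118, 87], [128, 122, 114], [134, 133, 132], [137, 136, 135], [137, 137, 137], [138, 137, 136]]
[[153, 153, 136], [154, 153, 137], [153, 152, 139], [151, 151, 145], [139, 136, 135], [119, 101, 92], [118, 78, 56], [130, 79, 52], [139, 84, 53], [146, 87, 54], [151, 91, 56], [151, 95, 57], [151, 97, 58], [151, 93, 57], [147, 87, 54], [139, 83, 53], [130, 79, 51], [119, 75, 50], [106, 71, 52], [106, 89, 81], [131, 128, 127], [143, 142, 143], [141, 141, 135], [152, 152, 138], [153, 154, 138], [154, 154, 138]]
bay [0.538029  0.1872525]
-70 [108, 107, 96] [203.6999969482422, 205.0] | -68 [70, 69, 63] [204.60000610351562, 204.8000
[... 3022 characters left out ...]
[66, 67, 62] [252.5, 197.89999389648438] | 48 [67, 66, 62] [253.3000030517578, 197.8000030517578] | 50 [79, 79, 76] [254.1999969482422, 197.6999969482422] | 52 [86, 86, 83] [255.0, 197.5] | 54 [87, 87, 84] [255.89999389648438, 197.39999389648438] | 56 [88, 87, 84] [256.70001220703125, 197.3000030517578] | 58 [88, 88, 84] [257.6000061035156, 197.1999969482422] | 60 [86, 86, 84] [258.3999938964844, 197.10000610351562] | 62 [83, 83, 80] [259.29998779296875, 196.89999389648438] | 64 [78, 77, 73] [260.1000061035156, 196.8000030517578] | 66 [63, 62, 58] [261.0, 196.6999969482422] | 68 [52, 51, 47] [261.79998779296875, 196.60000610351562] | 70 [49, 48, 44] [262.70001220703125, 196.39999389648438] |
```

View pics/z1.png

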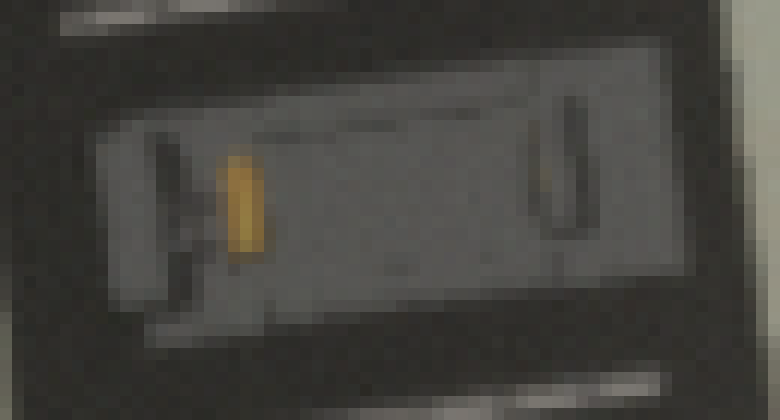

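View pics/z2.png

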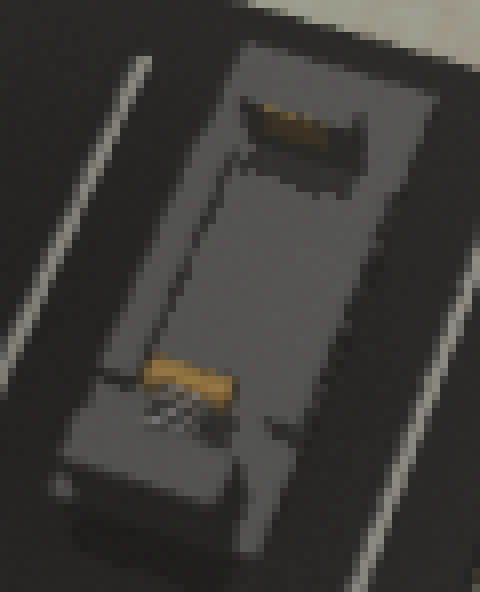

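```bash
cat >> h.py <<'E'
from rig import status
from scipy.spatial.transform import Rotation as Ro
def pose():
    s=status.sense(); q=s['ee_rot']; return s,np.array(s['eef_pos']),Ro.from_quat([q[1],q[2],q[3],q[0]]).as_matrix()
C0=np.array([0.5926,0.1941]);U=np.array([.1245,-.9922]);V=np.array([.9922,.1245]);BAY=C0-.055*V
def go(target,axis_deg):
    """cell axis (towards nub) heading axis_deg; tool z should be +-along it"""
    s,p,R=pose()
    d=R.T@(np.array(target)-p)
    a=np.radians(axis_deg); ax=R.T@np.array([np.cos(a),np.sin(a),0])
    th=np.arctan2(-ax[1],ax[2])  # rotation about x taking z to ax: z'=(0,-sin,cos)
    alt=(th+np.pi+np.pi)%(2*np.pi)-np.pi
    print('shift',d.round(4),'turn',round(th,4),'alt',round(alt,4),'j7',s['joints'][6].round(3))
E
python3 - <<'E'
from h import *
s,p,R=pose(); print(R.round(4))
a=np.radians(-88.9); e=np.array([np.cos(a),np.sin(a),0]); c=np.array([.4752,-.085,.021])-e*.001+0
for k in (-.029,0,.031): print(proj('side',[c+e*k]),proj('top',[c+e*k]))
print(proj('side',[c-e*.03+[0,0,.017]]),proj('side',[c+e*.03+[0,0,.017]]))
f=c-e*.030 # flat
g=f+e*.045; print('grasp',g); go([g[0],g[1],.10],-88.9)
E
```

```text
[[-8.000e-04  4.259e-01 -9.048e-01]
 [ 1.400e-03 -9.048e-01 -4.259e-01]
 [-1.000e+00 -1.600e-03  1.000e-04]]
[[359.65577125 223.22584183]] [[337.55804865 226.45975627]]
[[364.73128882 212.44190792]] [[350.0370657  226.00132207]]
[[369.94692497 201.36272713]] [[363.3856411  225.50713723]]
[[359.90432172 218.49936557]] [[370.35100394 196.4733903 ]]
grasp [ 0.47546876 -0.09899742  0.021     ]
shift [ 0.1385 -0.3322 -0.3882] turn -1.1501 alt 1.9915 j7 -0.215
```

>>> {"op": "play_rows", "data": {
  "deltas": [
    [-0.36,[0.05,-0.331,-0.388],-1.15],
    [-0.36,[0.1,-0.331,-0.388],-1.15],
    [-0.36,[0.1,-0.331,-0.388],-1.15],
    [-0.36,[0.1,-0.331,-0.388],-1.15],
    [-0.36,[0.1,-0.331,-0.388],-1.15],
    [-0.36,[0.1,-0.331,-0.388],-1.15],
    [-0.36,[0.1,-0.331,-0.388],-1.15],
    [-0.36,[0.1,-0.331,-0.388],-1.15],
    [-0.36,[0.1485,-0.331,-0.388],-1.15],
    [-0.36,[0.1485,-0.331,-0.388],-1.15],
    [-0.36,[0.1485,-0.331,-0.388],-1.15],
    [-0.36,[0.1485,-0.331,-0.388],-1.15]
  ]
}}

```text
clock: 1.6
eef_pos: [0.4765, -0.103, 0.0919]
ee_rot: [0.505, 0.496, 0.503, -0.496]
wrist_force: [0.5, -0.3, 0.7]
gripper_width: 0.675
```

Run:
```python
from h import *
s,p,R=pose(); print(s['clock'],p,s['gripper_width'],s['wrist_force']); print(R.round(4))
go([.4755,-.100,.012],-88.9)
for n in ('top','side'):
    q,_=vision.read_camera(n); 
    c=q[180:270,300:410] if n=='top' else q[140:260,310:430]
    cv2.imwrite(f'pics/a_{n}.png',cv2.resize(c[:,:,::-1],None,fx=5,fy=5,interpolation=cv2.INTER_CUBIC))
```

```text
1.6 [ 0.47647711 -0.1029568   0.0918908 ] 0.6745391999190874 [ 0.45064201 -0.3048493   0.67827801]
[[ 0.0022  0.9999  0.0157]
 [-0.0014  0.0157 -0.9999]
 [-1.      0.0022  0.0014]]
shift [ 0.0799 -0.0011 -0.0031] turn -0.0035 alt 3.1381 j7 -0.419
```

View pics/a_side.png

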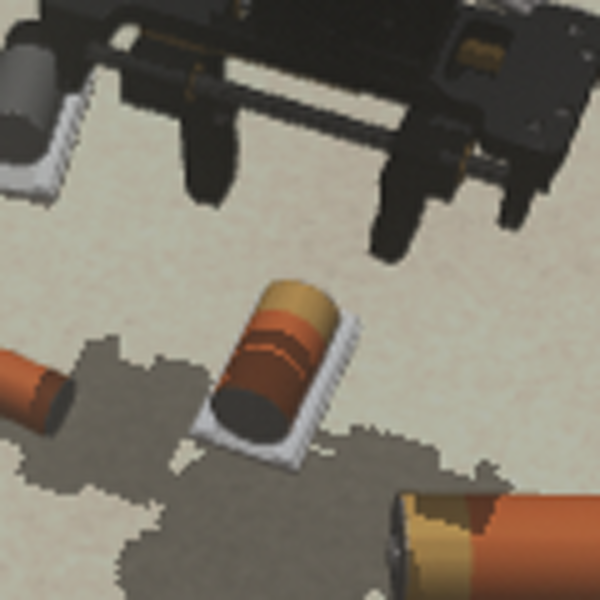

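>>> {"op": "play_rows", "data": {
  "deltas": [
    [-0.36,[0.03,0,0],0],
    [-0.36,[0.06,0,0],0],
    [-0.36,[0.07,0,0],0],
    [-0.36,[0.07,0,0],0]
  ]
}}

```text
clock: 2.2
eef_pos: [0.4762, -0.1012, 0.0205]
ee_rot: [0.505, 0.495, 0.505, -0.495]
wrist_force: [-0.6, 0.6, -0.2]
gripper_width: 0.679
```

Run:
```python
from h import *
go([.4755,-.100,.012],-88.9)
for n in ('top','side'):
    q,_=vision.read_camera(n); 
    c=q[180:270,300:410] if n=='top' else q[140:260,310:430]
    cv2.imwrite(f'pics/b_{n}.png',cv2.resize(c[:,:,::-1],None,fx=5,fy=5,interpolation=cv2.INTER_CUBIC))
s,p,R=pose(); print(s['clock'],p,s['gripper_width'],s['wrist_force'])
```

```text
shift [ 0.0085 -0.0007 -0.0012] turn -0.0007 alt 3.1409 j7 -0.481
2.3 [ 0.47677025 -0.10112757  0.02114634] 0.6782370063215083 [-0.37609683  0.11187859  0.12250588]
```

View pics/b_side.png

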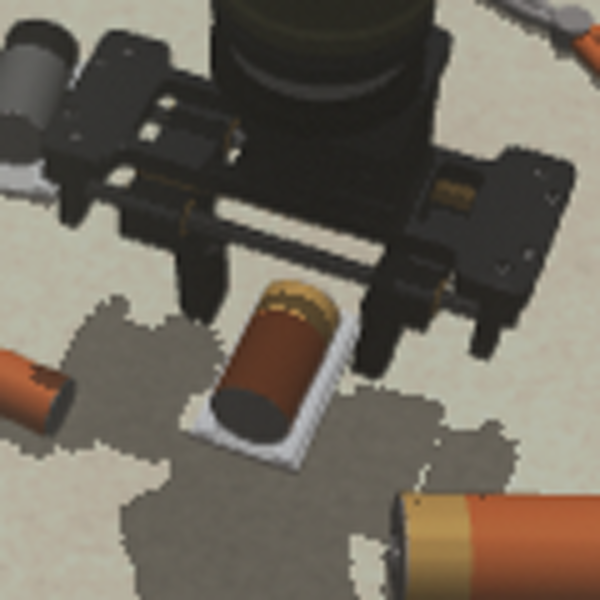

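View pics/b_top.png

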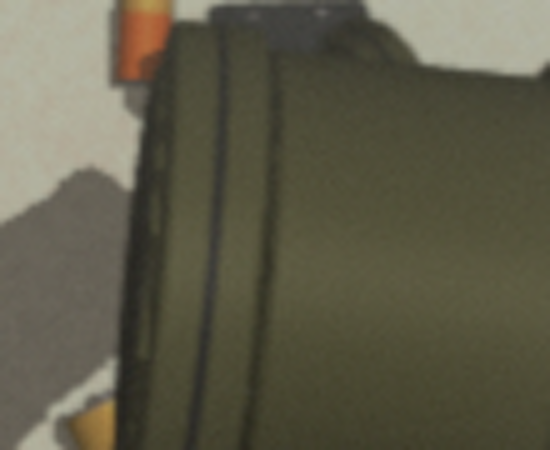

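>>> {"op": "play_rows", "data": {
  "deltas": [
    [-0.36,[0.008,-0.001,-0.001],0],
    [-0.36,[0.008,-0.001,-0.001],0],
    [0.1,[0.008,-0.001,-0.001],0],
    [0.5,[0.008,-0.001,-0.001],0],
    [0.5,[0.008,-0.001,-0.001],0],
    [0.5,[0.008,-0.001,-0.001],0],
    [0.5,[0.008,-0.001,-0.001],0]
  ]
}}

```text
clock: 3.18
eef_pos: [0.4754, -0.0999, 0.0123]
ee_rot: [0.505, 0.495, 0.505, -0.495]
wrist_force: [0.9, -0.0, -0.3]
gripper_width: 0.377
```

>>> {"op": "play_rows", "data": {
  "deltas": [
    [0.5,[-0.02,0,0],0],
    [0.5,[-0.05,0,0],0],
    [0.5,[-0.07,0,0],0],
    [0.5,[-0.07,0,0],0]
  ]
}}

```text
clock: 3.68
eef_pos: [0.4758, -0.1001, 0.0831]
ee_rot: [0.505, 0.496, 0.504, -0.495]
wrist_force: [0.4, 0.8, -1.2]
gripper_width: 0.373
```

Run:
```python
from h import *
for n in ('top','side'):
    q,_=vision.read_camera(n); 
    c=q[150:270,280:410] if n=='top' else q[110:260,290:430]
    cv2.imwrite(f'pics/d_{n}.png',cv2.resize(c[:,:,::-1],None,fx=5,fy=5,interpolation=cv2.INTER_CUBIC))
s,p,R=pose(); print(s['clock'],p,s['gripper_width'],s['wrist_force'],s['wrist_torque'])
```

```text
3.775 [ 0.47493192 -0.09996955  0.0817559 ] 0.3760041739261484 [ 0.12415803 -0.52806022 -1.65629519] [-0.02186406 -0.0974751   0.00240396]
```

View pics/d_side.png

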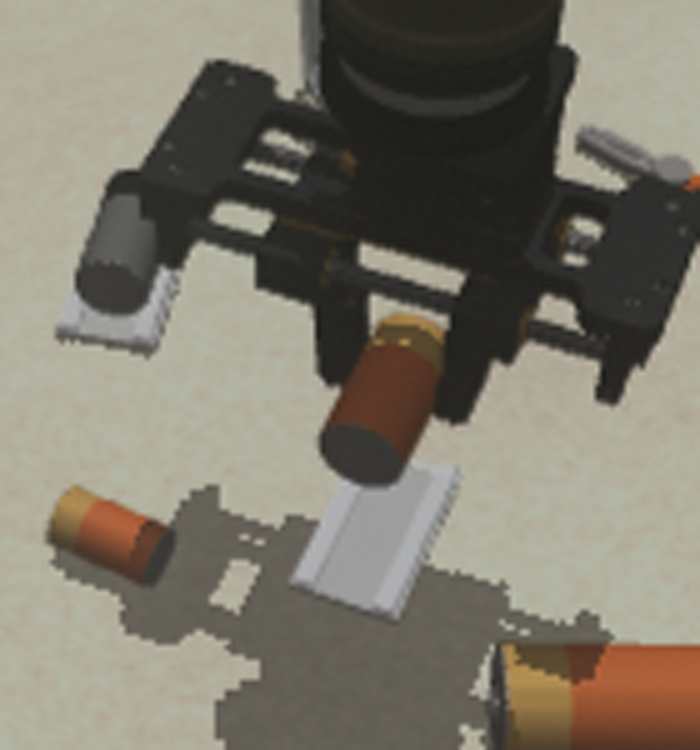

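Run:
```python
from h import *
s,p,R=pose(); e=R[:,2]; print(e)
g=p-R[:,0]*.009
for th in (0,10,20,30):
    a=np.radians(th); u=np.cos(a)*e+np.sin(a)*np.array([0,0,1]); n=-np.sin(a)*e+np.cos(a)*np.array([0,0,1])
    f=g-.045*u; top=g+.015*u
    print(th,'flat',((proj('side',[f])-[290,110])*5+2).round(0),'flat top edge',((proj('side',[f+.017*n])-[290,110])*5+2).round(),'bandtop',((proj('side',[top+.017*n])-[290,110])*5+2).round())
print(s['wrist_force'],s['wrist_torque'])
```

```text
[ 1.88222521e-02 -9.99822843e-01  7.37004540e-05]
0 flat [[361. 458.]] flat top edge [[363. 429.]] bandtop [[419. 317.]]
10 flat [[360. 470.]] flat top edge [[360. 448.]] bandtop [[416. 318.]]
20 flat [[361. 479.]] flat top edge [[358. 463.]] bandtop [[413. 321.]]
30 flat [[363. 484.]] flat top edge [[357. 476.]] bandtop [[410. 326.]]
[ 0.12415803 -0.52806022 -1.65629519] [-0.02186406 -0.0974751   0.00240396]
```

Run:
```python
from h import *
g=C0-.0655*U-.010*V; print(g); go([g[0],g[1],.08],-82.85)
```

```text
[0.57452325 0.2578441 ]
shift [ 0.0017  0.1063 -0.3559] turn -0.106 alt 3.0356 j7 -0.446
```

>>> {"op": "play_rows", "data": {
  "deltas": [
    [0.5,[0,0.009,-0.03],-0.01],
    [0.5,[0,0.0225,-0.075],-0.03],
    [0.5,[0,0.036,-0.12],-0.05],
    [0.5,[0,0.05,-0.165],-0.07],
    [0.5,[0,0.063,-0.21],-0.09],
    [0.5,[0,0.0765,-0.255],-0.106],
    [0.5,[0,0.09,-0.3],-0.106],
    [0.5,[0,0.1,-0.335],-0.106],
    [0.5,[0,0.106,-0.356],-0.106],
    [0.5,[0,0.106,-0.356],-0.106],
    [0.5,[0.02,0.106,-0.356],-0.106],
    [0.5,[0.04,0.106,-0.356],-0.106],
    [0.5,[0.048,0.106,-0.356],-0.106],
    [0.5,[0.048,0.106,-0.356],-0.106]
  ]
}}

```text
clock: 5.52
eef_pos: [0.5738, 0.2572, 0.033]
ee_rot: [0.53, 0.467, 0.53, -0.469]
wrist_force: [0.9, 0.4, -0.8]
gripper_width: 0.377
```

```bash
cat > look.py <<'E'
import sys
from h import *
tag=sys.argv[1]; x,y,w,h,k=map(int,sys.argv[2:7]); n=sys.argv[7] if len(sys.argv)>7 else 'side'
q,_=vision.read_camera(n); np.save(f'pics/{tag}.npy',q)
cv2.imwrite(f'pics/{tag}.png',cv2.resize(q[y:y+h,x:x+w,::-1],None,fx=k,fy=k,interpolation=cv2.INTER_CUBIC))
s,p,R=pose(); l=(p[:2]-C0); print(s['clock'].round(2),p.round(4),'stand xy',(l@U*1000).round(1),(l@V*1000).round(1),'w',(s['gripper_width']*88).round(1)); print('F along u,v,z',(s['wrist_force'][:2]@U).round(2),(s['wrist_force'][:2]@V).round(2),s['wrist_force'][2].round(2),'tq',s['wrist_torque'].round(3), 'heading',np.degrees(np.arctan2(R[1,2],R[0,2])).round(2))
E
python3 look.py e 170 230 170 140 4
```

```text
Traceback (most recent call last):
  File "look.py", line 6, in <module>
    s,p,R=pose(); l=(p[:2]-C0); print(s['clock'].round(2),p.round(4),'stand xy',(l@U*1000).round(1),(l@V*1000).round(1),'w',(s['gripper_width']*88).round(1)); print('F along u,v,z',(s['wrist_force'][:2]@U).round(2),(s['wrist_force'][:2]@V).round(2),s['wrist_force'][2].round(2),'tq',s['wrist_torque'].round(3), 'heading',np.degrees(np.arctan2(R[1,2],R[0,2])).round(2))
                                      ^^^^^^^^^^^^^^^^
AttributeError: 'float' object has no attribute 'round'
```

View pics/e.png

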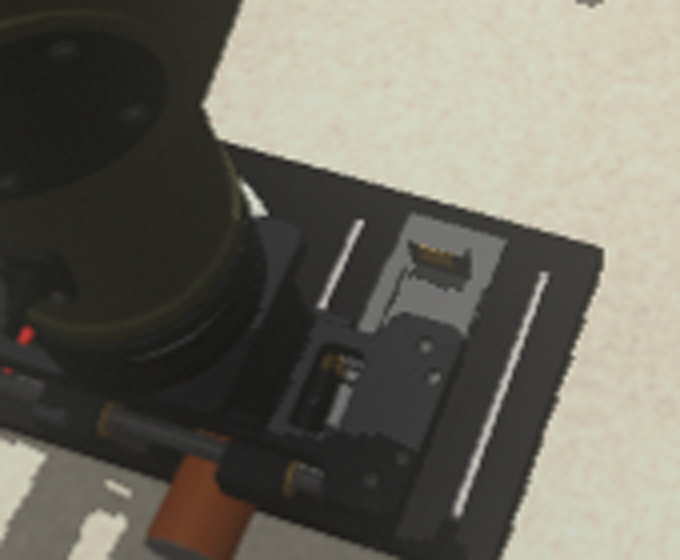

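>>> {"op": "play_rows", "data": {
  "deltas": [
    [0.5,[0.006,0,0],0],
    [0.5,[0.01,0,0],0],
    [0.5,[0.011,0,0],0],
    [0.5,[0.011,0,0],0]
  ]
}}

```text
clock: 6.08
eef_pos: [0.5745, 0.2581, 0.0232]
ee_rot: [0.53, 0.468, 0.53, -0.468]
wrist_force: [0.6, 0.2, -1.6]
gripper_width: 0.374
```

```bash
sed -i "s/s\['clock'\].round(2)/round(s['clock'],2)/" look.py
python3 look.py e2 170 260 170 140 4
```

```text
Traceback (most recent call last):
  File "look.py", line 6, in <module>
    s,p,R=pose(); l=(p[:2]-C0); print(round(s['clock'],2),p.round(4),'stand xy',(l@U*1000).round(1),(l@V*1000).round(1),'w',(s['gripper_width']*88).round(1)); print('F along u,v,z',(s['wrist_force'][:2]@U).round(2),(s['wrist_force'][:2]@V).round(2),s['wrist_force'][2].round(2),'tq',s['wrist_torque'].round(3), 'heading',np.degrees(np.arctan2(R[1,2],R[0,2])).round(2))
                                                                                                                            ^^^^^^^^^^^^^^^^^^^^^^^^^^^^^
AttributeError: 'float' object has no attribute 'round'
```

View pics/e2.png

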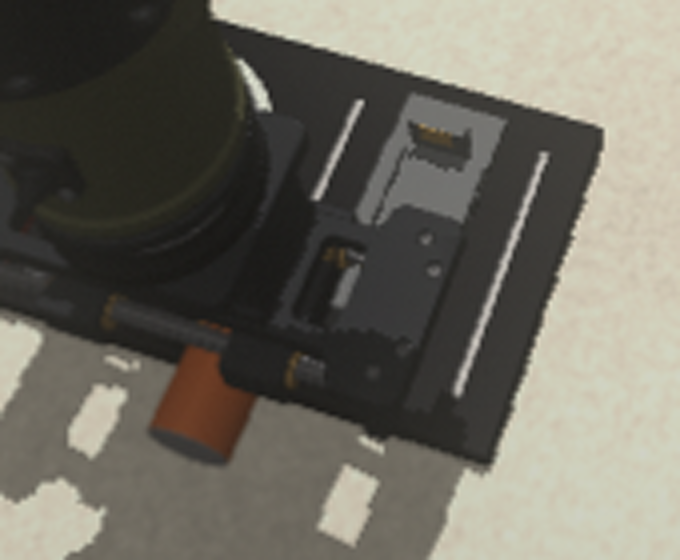

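>>> {"op": "play_rows", "data": {
  "deltas": [
    [0.5,[0.0015,0,0],0],
    [0.5,[0.002,0,0],0],
    [0.5,[0.002,0,0],0]
  ]
}}

```text
clock: 6.5
eef_pos: [0.5744, 0.2581, 0.0212]
ee_rot: [0.53, 0.468, 0.53, -0.468]
wrist_force: [0.5, -0.1, -2.1]
gripper_width: 0.375
```

>>> {"op": "play_rows", "data": {
  "deltas": [
    [0.5,[0.001,0,0],0],
    [0.5,[0.001,0,0],0]
  ]
}}

```text
clock: 6.75
eef_pos: [0.5746, 0.2581, 0.0204]
ee_rot: [0.53, 0.468, 0.53, -0.468]
wrist_force: [-0.3, 0.2, 0.5]
gripper_width: 0.377
```

>>> {"op": "play_rows", "data": {
  "deltas": [
    [0.21,[0,0,0],0],
    [0.18,[0,0,0],0],
    [0.18,[0,0,0],0],
    [0.18,[0,0,0],0]
  ]
}}

```text
clock: 7.25
eef_pos: [0.5745, 0.2581, 0.0202]
ee_rot: [0.53, 0.468, 0.53, -0.468]
wrist_force: [0.9, 0.0, -1.0]
gripper_width: 0.41
```

```bash
cat > look.py <<'E'
import sys
from h import *
tag=sys.argv[1]; x,y,w,h,k=map(int,sys.argv[2:7]); n=sys.argv[7] if len(sys.argv)>7 else 'side'
q,_=vision.read_camera(n); np.save(f'pics/{tag}.npy',q)
cv2.imwrite(f'pics/{tag}.png',cv2.resize(q[y:y+h,x:x+w,::-1],None,fx=k,fy=k,interpolation=cv2.INTER_CUBIC))
s,p,R=pose(); l=(p[:2]-C0); f=np.array(s['wrist_force']); r=lambda a,n=2: round(float(a),n)
print(r(s['clock']),p.round(4),'stand xy',r(l@U*1000,1),r(l@V*1000,1),'w',r(s['gripper_width']*88,1)); print('F u,v,z',r(f[:2]@U),r(f[:2]@V),r(f[2]),'tq',np.round(s['wrist_torque'],3),'heading',r(np.degrees(np.arctan2(R[1,2],R[0,2]))))
E
python3 look.py e3 170 260 170 140 4
```

```text
7.3 [0.5745 0.2581 0.0202] stand xy -65.7 -10.0 w 36.2
F u,v,z 0.49 -0.24 -0.07 tq [-0.048 -0.062  0.013] heading -82.84
```

View pics/e3.png

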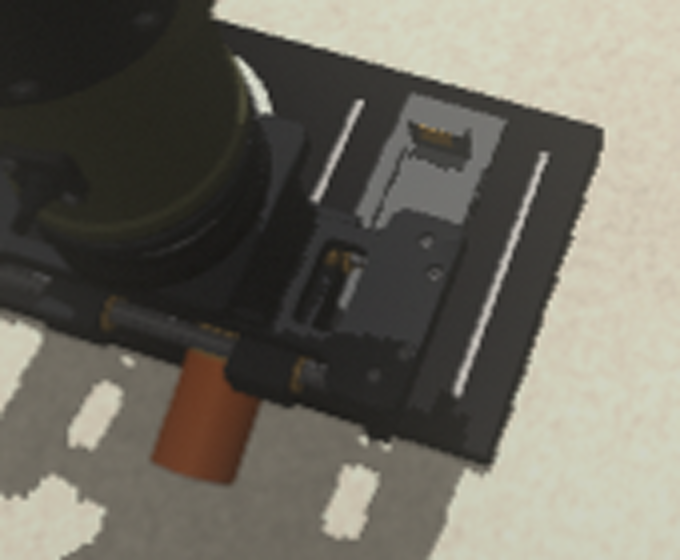

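>>> {"op": "play_rows", "data": {
  "deltas": [
    [0.18,[-0.003,0,-0.003],0],
    [0.18,[-0.003,0,-0.005],0],
    [0.18,[-0.003,0,-0.005],0],
    [0.5,[-0.003,0,-0.005],0],
    [0.5,[-0.003,0,-0.005],0],
    [0.5,[-0.003,0,-0.005],0],
    [0.5,[-0.003,0,-0.005],0]
  ]
}}

```text
clock: 8.18
eef_pos: [0.5739, 0.2632, 0.0232]
ee_rot: [0.53, 0.468, 0.53, -0.468]
wrist_force: [-0.0, 0.8, 0.9]
gripper_width: 0.378
```

>>> {"op": "play_rows", "data": {
  "deltas": [
    [0.5,[-0.02,0,0],0],
    [0.5,[-0.05,0,0],0],
    [0.5,[-0.08,0,-0.03],0],
    [0.5,[-0.08,0,-0.05],0],
    [0.5,[-0.08,0,-0.05],0]
  ]
}}

```text
clock: 8.8
eef_pos: [0.5663, 0.3148, 0.1032]
ee_rot: [0.531, 0.467, 0.531, -0.467]
wrist_force: [-0.2, -0.7, -0.1]
gripper_width: 0.38
```

```bash
python3 look.py f 130 200 200 190 4; python3 look.py ft 150 130 150 130 5 top
```

```text
8.85 [0.5666 0.3123 0.1023] stand xy -120.5 -11.1 w 33.2
F u,v,z 0.49 0.39 -1.74 tq [-0.072 -0.086  0.007] heading -82.75
8.9 [0.5669 0.3109 0.1019] stand xy -119.1 -10.9 w 33.0
F u,v,z 0.65 0.49 -1.4 tq [-0.06  -0.079  0.023] heading -82.84
```

View pics/f.png

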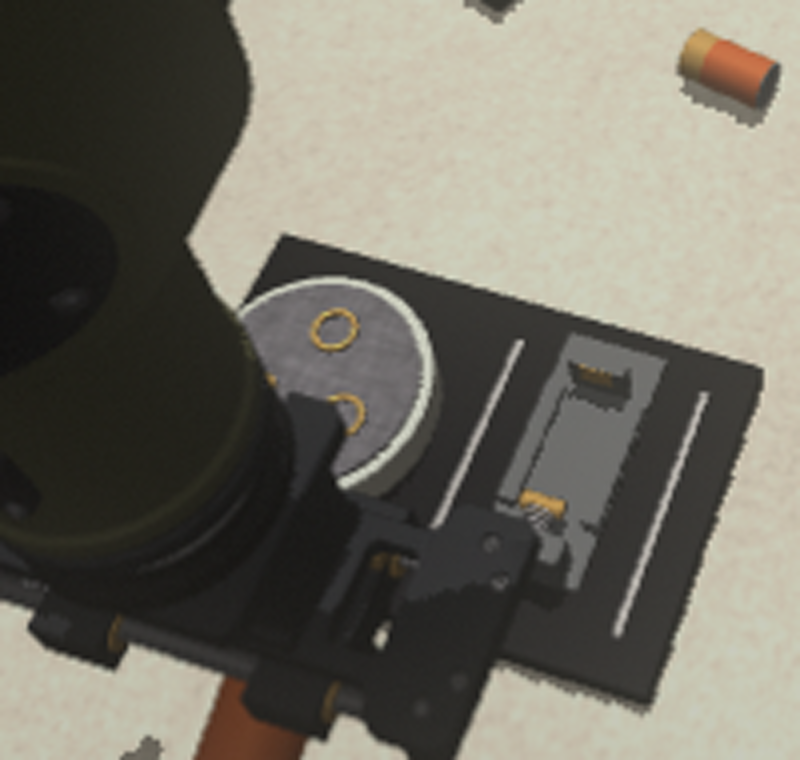

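View pics/ft.png

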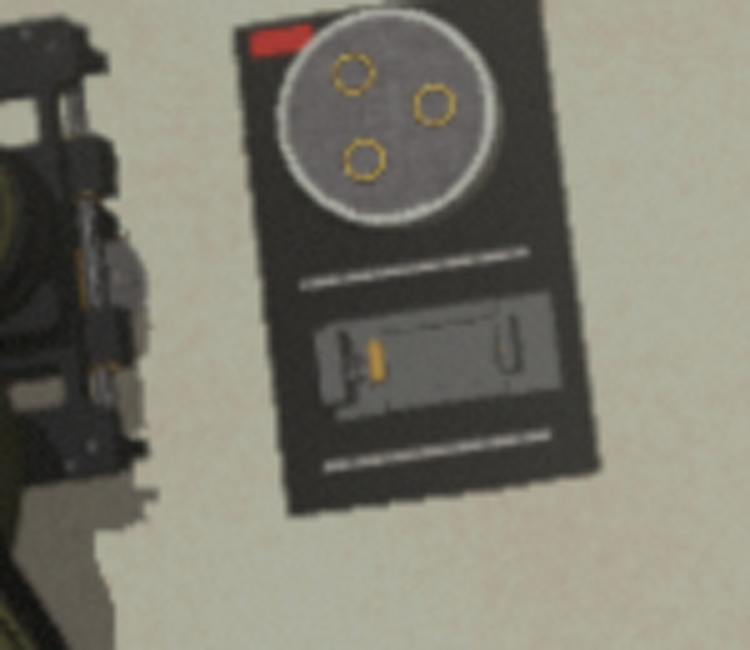

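Run:
```python
from h import *
g=BAY+.0314*U; print(g); go([g[0],g[1],.1],-82.85)
```

```text
[0.5419383  0.15609742]
shift [ 0.0025 -0.0441  0.1505] turn 0.0002 alt -3.1414 j7 -0.763
```

>>> {"op": "play_rows", "data": {
  "deltas": [
    [0.5,[0,-0.012,0.04],0],
    [0.5,[0,-0.026,0.09],0],
    [0.5,[0,-0.038,0.13],0],
    [0.5,[0,-0.044,0.15],0],
    [0.5,[0,-0.044,0.15],0],
    [0.5,[0.01,-0.044,0.15],0],
    [0.5,[0.01,-0.044,0.15],0]
  ]
}}

```text
clock: 9.78
eef_pos: [0.5421, 0.1604, 0.0922]
ee_rot: [0.53, 0.467, 0.531, -0.467]
wrist_force: [0.1, -0.4, -1.6]
gripper_width: 0.379
```

```bash
python3 look.py g 200 220 160 150 5; python3 look.py gt 180 150 130 100 5 top
```

```text
9.82 [0.5423 0.1602 0.0926] stand xy 27.4 -54.2 w 33.6
F u,v,z -0.44 -0.33 -1.45 tq [-0.023 -0.089 -0.042] heading -82.7
9.88 [0.5425 0.1599 0.0928] stand xy 27.7 -54.0 w 33.3
F u,v,z -0.09 0.68 -1.3 tq [-0.113 -0.126  0.03 ] heading -82.72
```

View pics/g.png

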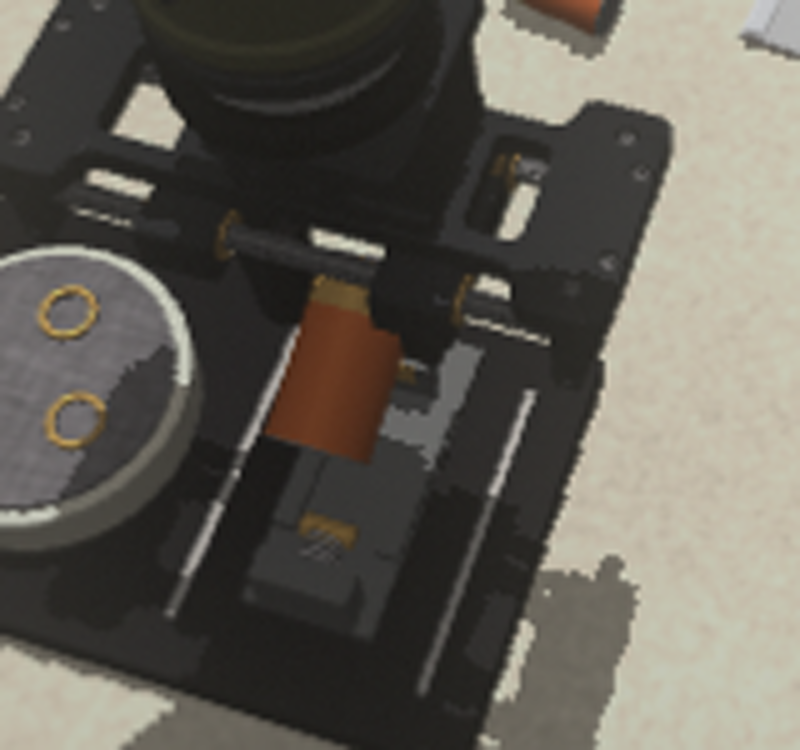

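View pics/gt.png

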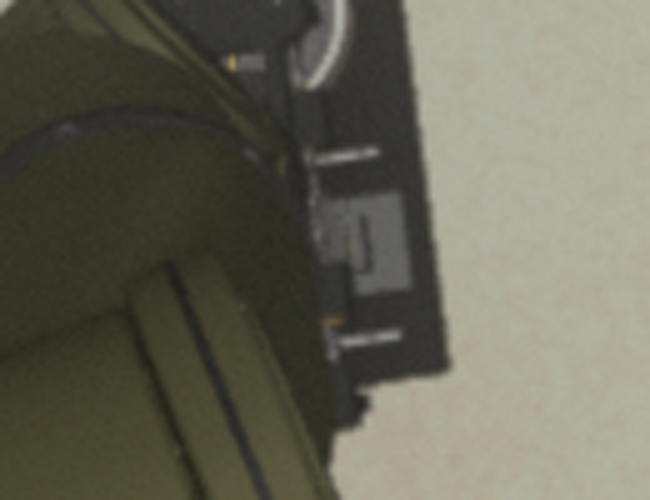

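Run:
```python
from h import *
p=np.array([.5423,.1602,.0926]); e=np.array([U[0],U[1],0]);z=np.array([0,0,1.]);v=np.array([V[0],V[1],0])
f=lambda X:(((proj('side',[X])-[200,220])*5+2).round(0)[0])
for th in (18,21,24):
  a=np.radians(th);u=np.cos(a)*e+np.sin(a)*z;n=-np.sin(a)*e+np.cos(a)*z
  for k in (.006,.009):
   for s in (.043,.047,.051):
    F=p+k*z-s*u
    print(th,k,s,'L/R',f(F+.017*v),f(F-.017*v),'low',f(F-.017*n),'up',f(F+.017*n),'band',f(F+.047*u+.017*n))
go([*(BAY+.0314*U),.09],-82.85)
```

```text
18 0.006 0.043 L/R [269. 426.] [370. 456.] low [332. 448.] up [306. 433.] band [356. 285.]
18 0.006 0.047 L/R [265. 438.] [366. 469.] low [328. 460.] up [302. 446.] band [352. 297.]
18 0.006 0.051 L/R [261. 451.] [362. 481.] low [324. 473.] up [298. 459.] band [348. 310.]
18 0.009 0.043 L/R [268. 422.] [369. 452.] low [331. 444.] up [305. 429.] band [355. 280.]
18 0.009 0.047 L/R [264. 434.] [365. 465.] low [327. 456.] up [301. 442.] band [351. 292.]
18 0.009 0.051 L/R [259. 447.] [361. 477.] low [323. 469.] up [296. 455.] band [347. 305.]
21 0.006 0.043 L/R [271. 427.] [372. 457.] low [335. 446.] up [307. 437.] band [355. 287.]
21 0.006 0.047 L/R [267. 439.] [368. 469.] low [331. 458.] up [303. 450.] band [351. 300.]
21 0.006 0.051 L/R [263. 452.] [364. 482.] low [327. 471.] up [299. 463.] band [347. 312.]
21 0.009 0.043 L/R [270. 422.] [371. 452.] low [334. 442.] up [306. 433.] band [354. 283.]
21 0.009 0.047 L/R [266. 435.] [367. 465.] low [330. 454.] up [302. 446.] band [350. 295.]
21 0.009 0.051 L/R [262. 448.] [363. 478.] low [326. 467.] up [298. 459.] band [346. 308.]
24 0.006 0.043 L/R [273. 427.] [374. 457.] low [338. 443.] up [308. 440.] band [354. 290.]
24 0.006 0.047 L/R [269. 440.] [370. 470.] low [334. 456.] up [304. 453.] band [350. 303.]
24 0.006 0.051 L/R [266. 452.] [366. 483.] low [330. 468.] up [300. 466.] band [346. 315.]
24 0.009 0.043 L/R [272. 423.] [373. 453.] low [336. 439.] up [307. 436.] band [353. 285.]
24 0.009 0.047 L/R [268. 436.] [369. 466.] low [333. 452.] up [303. 449.] band [349. 298.]
24 0.009 0.051 L/R [264. 448.] [365. 479.] low [329. 464.] up [299. 462.] band [345. 311.]
shift [ 0.0028 -0.001   0.0037] turn 0.0023 alt -3.1393 j7 -0.656
```

>>> {"op": "play_rows", "data": {
  "deltas": [
    [0.5,[0.01,0,0],0],
    [0.5,[0.025,0,0],0],
    [0.5,[0.037,0,0],0],
    [0.5,[0.043,0,0],0],
    [0.5,[0.043,0,0],0],
    [0.5,[0.043,0,0],0]
  ]
}}

```text
clock: 10.62
eef_pos: [0.5429, 0.1584, 0.0504]
ee_rot: [0.53, 0.468, 0.53, -0.468]
wrist_force: [1.1, -0.4, -1.3]
gripper_width: 0.376
```

```bash
python3 look.py i 200 240 140 130 5
```

```text
10.68 [0.543  0.1585 0.0506] stand xy 29.1 -53.7 w 33.1
F u,v,z 0.37 0.06 -1.8 tq [-0.067 -0.068 -0.038] heading -82.84
```

View pics/i.png

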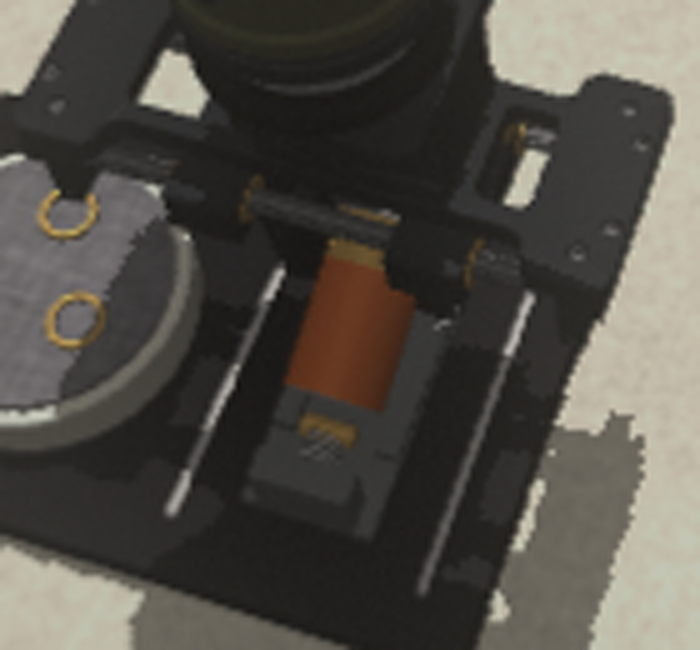

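>>> {"op": "play_rows", "data": {
  "deltas": [
    [0.5,[0.004,-0.0006,-0.002],0],
    [0.5,[0.004,-0.0006,-0.004],0],
    [0.5,[0.004,-0.0006,-0.004],0],
    [0.5,[0.004,-0.0006,-0.004],0]
  ]
}}

```text
clock: 11.18
eef_pos: [0.5416, 0.1623, 0.0463]
ee_rot: [0.53, 0.468, 0.53, -0.468]
wrist_force: [0.8, 0.3, -1.9]
gripper_width: 0.379
```

>>> {"op": "play_rows", "data": {
  "deltas": [
    [0.5,[0,0,-0.001],0],
    [0.5,[0,0,-0.002],0],
    [0.5,[0,0,-0.002],0]
  ]
}}

```text
clock: 11.55
eef_pos: [0.5415, 0.1634, 0.0463]
ee_rot: [0.53, 0.468, 0.53, -0.468]
wrist_force: [0.3, -1.9, 0.9]
gripper_width: 0.374
```

```bash
python3 look.py j 200 240 140 130 5
```

```text
11.6 [0.5414 0.1634 0.0463] stand xy 24.0 -54.6 w 33.6
F u,v,z 2.36 -0.38 -0.15 tq [-0.546 -0.165 -0.059] heading -82.87
```

View pics/j.png

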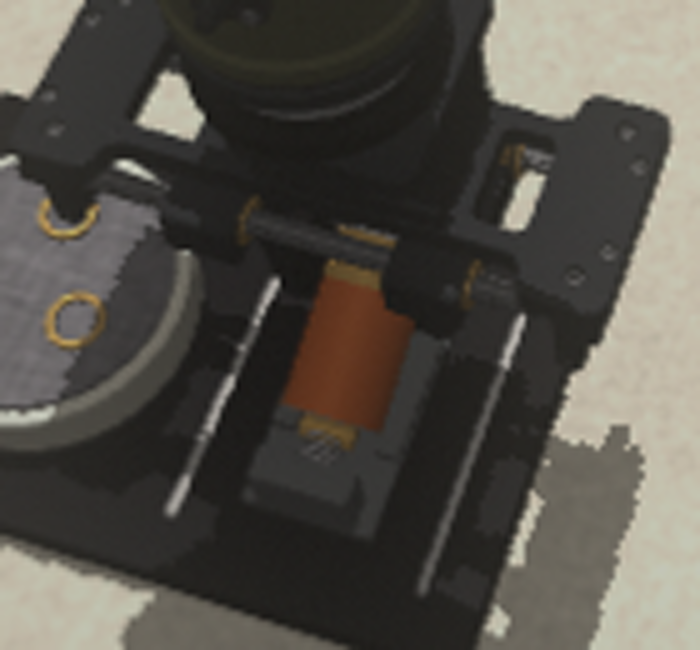

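>>> {"op": "play_rows", "data": {
  "deltas": [
    [0.5,[0,0,-0.001],0],
    [0.5,[0,0,-0.002],0],
    [0.5,[0,0,-0.003],0],
    [0.5,[0,0,-0.003],0]
  ]
}}

```text
clock: 12.1
eef_pos: [0.5411, 0.1664, 0.0463]
ee_rot: [0.53, 0.468, 0.53, -0.468]
wrist_force: [1.0, -4.8, 1.2]
gripper_width: 0.375
```

```bash
python3 look.py k 200 240 140 130 5
```

```text
12.15 [0.5411 0.1663 0.0463] stand xy 21.1 -54.6 w 32.9
F u,v,z 5.31 -0.18 1.88 tq [-1.07  -0.246 -0.009] heading -82.87
```

>>> {"op": "play_rows", "data": {
  "deltas": [
    [0.5,[0,0,-0.001],0],
    [0.5,[0,0,-0.002],0],
    [0.5,[0,0,-0.003],0],
    [0.5,[0,0,-0.003],0]
  ]
}}

```text
clock: 12.65
eef_pos: [0.5408, 0.1682, 0.0463]
ee_rot: [0.531, 0.467, 0.529, -0.469]
wrist_force: [1.5, -7.3, 1.3]
gripper_width: 0.379
```

```bash
python3 look.py l 200 240 140 130 5
```

```text
12.7 [0.5408 0.1682 0.0463] stand xy 19.3 -54.6 w 33.0
F u,v,z 7.05 0.02 1.36 tq [-1.562 -0.313 -0.011] heading -82.92
```

View pics/l.png

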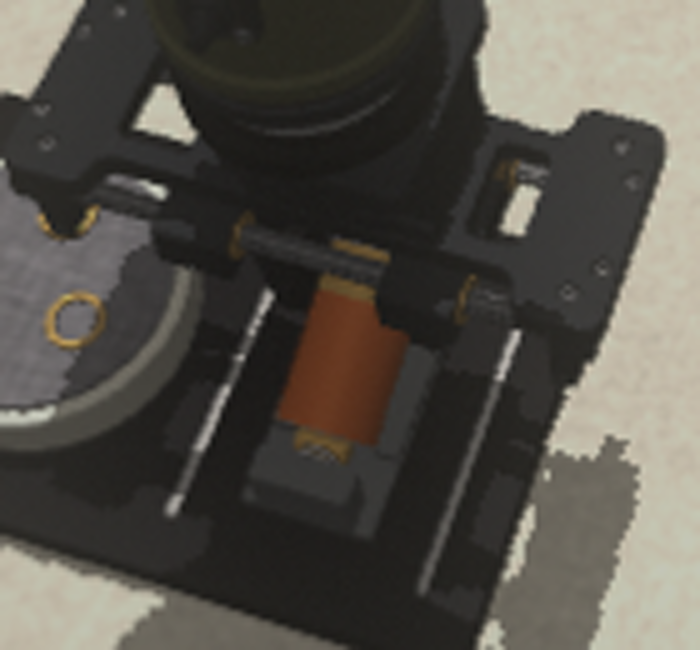

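>>> {"op": "play_rows", "data": {
  "deltas": [
    [0.5,[0.001,0,0],0],
    [0.5,[0.002,0,0],0],
    [0.5,[0.003,0,0],0],
    [0.5,[0.003,0,0],0]
  ]
}}

```text
clock: 13.2
eef_pos: [0.5409, 0.1681, 0.0439]
ee_rot: [0.531, 0.467, 0.529, -0.469]
wrist_force: [-0.4, -7.8, 8.4]
gripper_width: 0.377
```

```bash
python3 look.py m 200 240 140 130 5
```

```text
13.25 [0.5409 0.1681 0.044 ] stand xy 19.4 -54.5 w 33.4
F u,v,z 6.91 -1.1 8.99 tq [-1.408 -0.033  0.067] heading -82.92
```

View pics/m.png

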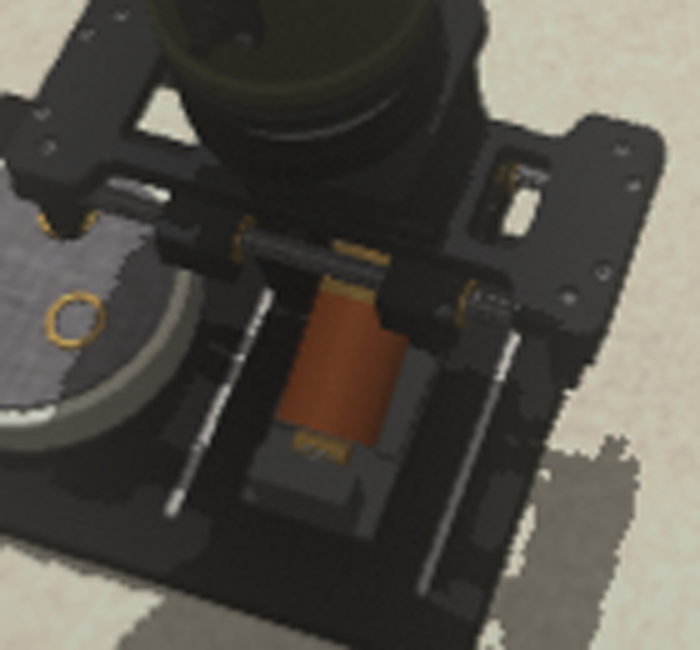

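>>> {"op": "play_rows", "data": {
  "deltas": [
    [0.5,[-0.0015,0,0],0],
    [0.5,[-0.0015,0,-0.001],0],
    [0.5,[-0.0015,0,-0.002],0],
    [0.5,[-0.0015,0,-0.0028],0],
    [0.5,[-0.0015,0,-0.0028],0]
  ]
}}

```text
clock: 13.88
eef_pos: [0.5407, 0.1698, 0.0451]
ee_rot: [0.531, 0.467, 0.529, -0.47]
wrist_force: [1.0, -9.6, 5.7]
gripper_width: 0.374
```

```bash
python3 look.py n 200 240 140 130 5
```

```text
13.93 [0.5407 0.1698 0.0451] stand xy 17.7 -54.6 w 33.2
F u,v,z 9.4 0.41 4.99 tq [-1.785 -0.344  0.02 ] heading -82.96
```

View pics/n.png

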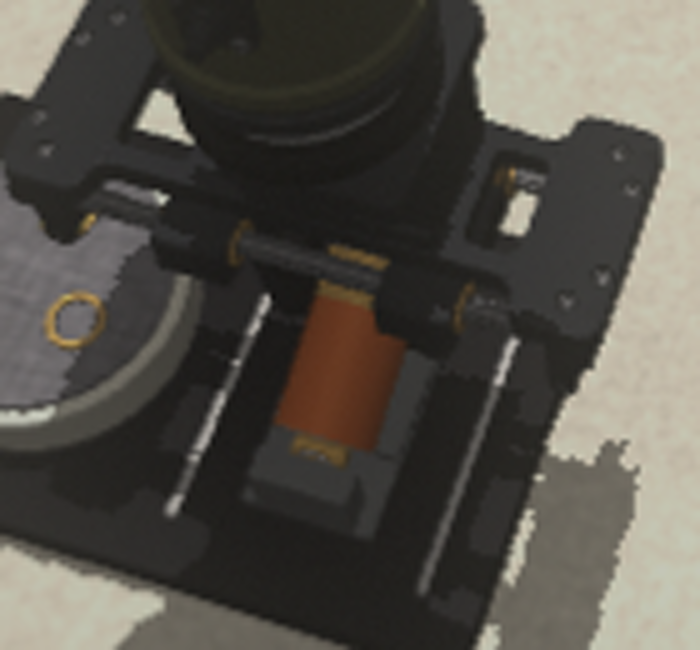

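>>> {"op": "play_rows", "data": {
  "deltas": [
    [0.5,[0.001,0,0.0003],0],
    [0.5,[0.002,0,0.0006],0],
    [0.5,[0.003,0,0.0009],0],
    [0.5,[0.003,0,0.0009],0]
  ]
}}

```text
clock: 14.42
eef_pos: [0.5408, 0.169, 0.0425]
ee_rot: [0.531, 0.467, 0.529, -0.469]
wrist_force: [0.3, -9.6, 9.3]
gripper_width: 0.377
```

```bash
python3 look.py o 200 240 140 130 5
```

```text
14.47 [0.5408 0.169  0.0425] stand xy 18.4 -54.5 w 33.5
F u,v,z 8.56 -1.79 8.65 tq [-1.679 -0.096  0.073] heading -82.96
```

View pics/o.png

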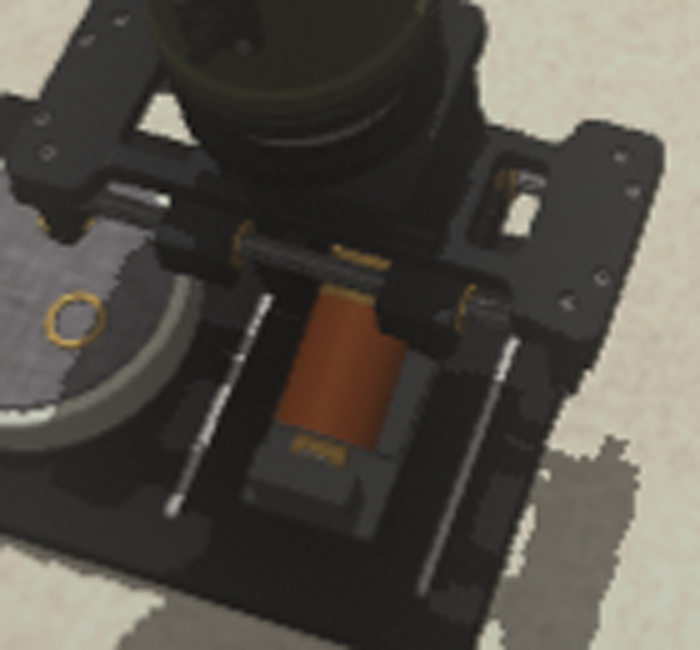

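>>> {"op": "play_rows", "data": {
  "deltas": [
    [0.5,[0.001,-0.0003,0],0],
    [0.5,[0.002,-0.0006,0.0003],0],
    [0.5,[0.003,-0.0006,0.0005],0],
    [0.5,[0.004,-0.0006,0.0008],0],
    [0.5,[0.004,-0.0006,0.0008],0]
  ]
}}

```text
clock: 15.1
eef_pos: [0.5408, 0.1681, 0.0385]
ee_rot: [0.531, 0.468, 0.528, -0.469]
wrist_force: [1.9, -8.6, 8.6]
gripper_width: 0.376
```

```bash
python3 look.py q 200 240 140 130 5
```

```text
15.15 [0.5408 0.1681 0.0385] stand xy 19.3 -54.6 w 33.0
F u,v,z 8.96 -0.12 8.2 tq [-1.798 -0.313 -0.029] heading -82.98
```

View pics/q.png

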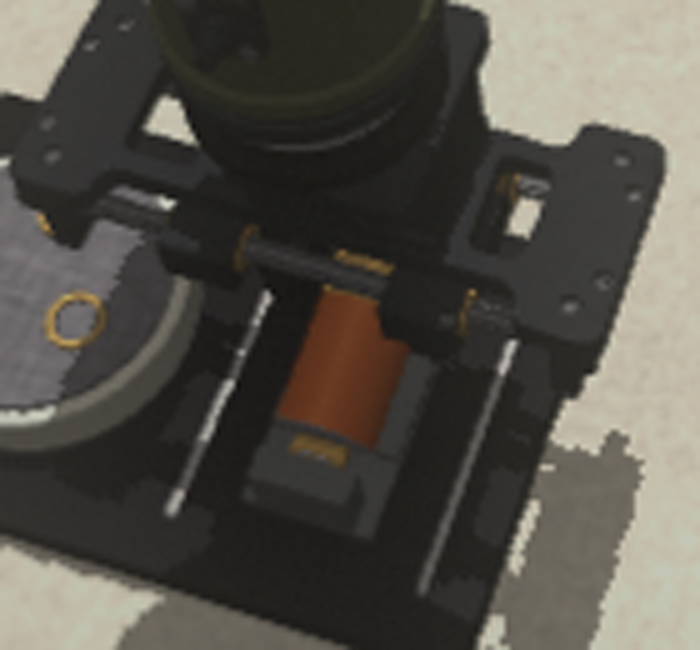

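>>> {"op": "play_rows", "data": {
  "deltas": [
    [0.5,[0.001,0,0.0002],0],
    [0.5,[0.002,0,0.0005],0],
    [0.5,[0.003,0,0.0007],0],
    [0.5,[0.004,0,0.0009],0],
    [0.5,[0.004,0,0.0009],0]
  ]
}}

```text
clock: 15.78
eef_pos: [0.5409, 0.1673, 0.0343]
ee_rot: [0.531, 0.468, 0.528, -0.469]
wrist_force: [1.6, -9.7, 7.0]
gripper_width: 0.375
```

```bash
python3 look.py r 200 240 140 130 5
```

```text
15.82 [0.5409 0.1673 0.0343] stand xy 20.1 -54.7 w 33.2
F u,v,z 9.31 0.38 7.52 tq [-1.668 -0.318 -0.074] heading -82.98
```

View pics/r.png

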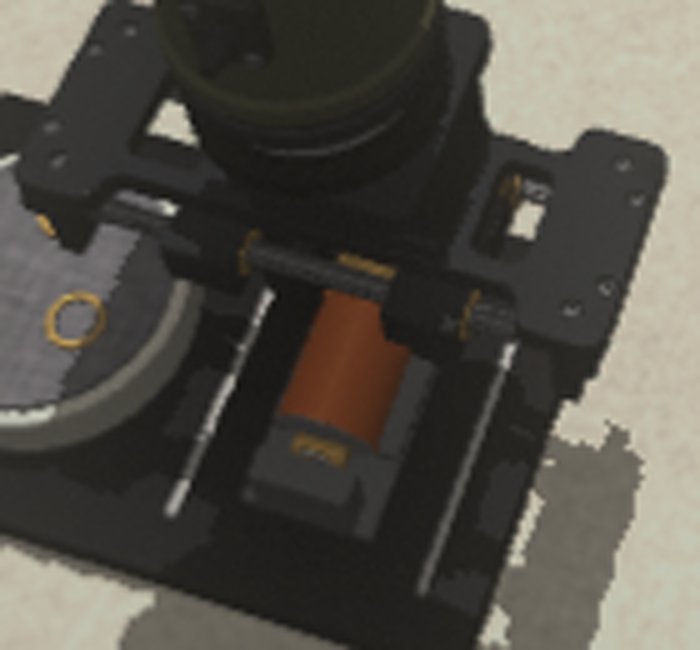

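>>> {"op": "play_rows", "data": {
  "deltas": [
    [0.5,[0.001,0,0.0004],0],
    [0.5,[0.002,0,0.0007],0],
    [0.5,[0.003,0,0.0009],0],
    [0.5,[0.003,0,0.0009],0]
  ]
}}

```text
clock: 16.32
eef_pos: [0.5409, 0.1666, 0.0312]
ee_rot: [0.531, 0.468, 0.529, -0.469]
wrist_force: [1.4, -8.7, 6.7]
gripper_width: 0.376
```

```bash
python3 look.py s 200 240 140 130 5
```

```text
16.38 [0.5409 0.1666 0.0313] stand xy 20.9 -54.7 w 32.8
F u,v,z 9.11 0.34 5.97 tq [-1.611 -0.309 -0.043] heading -82.98
```

View pics/s.png

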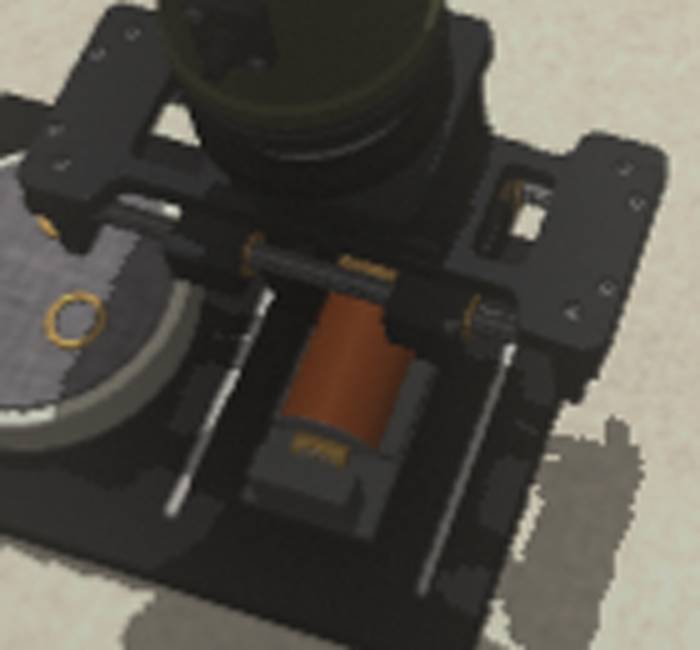

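>>> {"op": "play_rows", "data": {
  "deltas": [
    [0.5,[0.001,0,0.0002],0],
    [0.5,[0.002,0,0.0004],0],
    [0.5,[0.002,0,0.0004],0]
  ]
}}

```text
clock: 16.75
eef_pos: [0.5409, 0.1663, 0.0292]
ee_rot: [0.531, 0.468, 0.529, -0.469]
wrist_force: [1.6, -9.2, 6.0]
gripper_width: 0.377
```

```bash
python3 look.py t 200 240 140 130 5
```

```text
16.8 [0.5409 0.1663 0.0292] stand xy 21.2 -54.8 w 32.9
F u,v,z 9.33 0.4 4.77 tq [-1.554 -0.39  -0.047] heading -82.97
```

View pics/t.png

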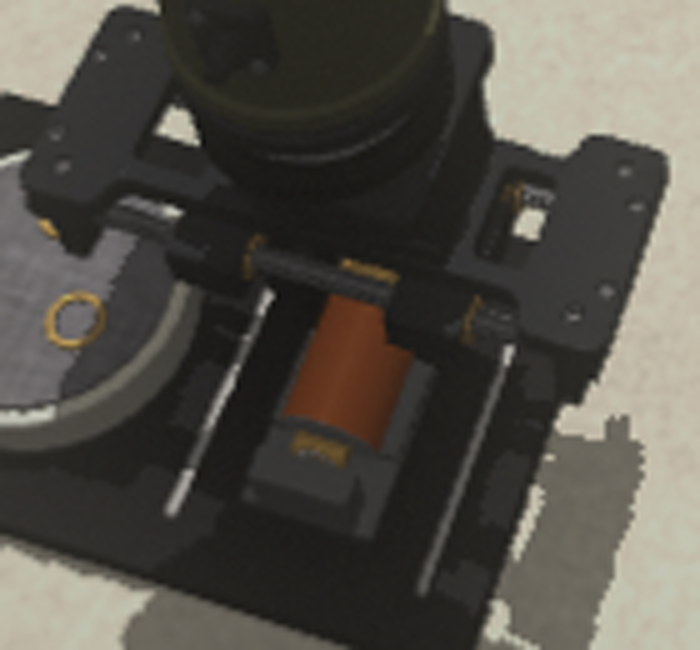

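>>> {"op": "play_rows", "data": {
  "deltas": [
    [0.5,[0.001,0,0.0002],0],
    [0.5,[0.002,0,0.0004],0],
    [0.5,[0.002,0,0.0004],0]
  ]
}}

```text
clock: 17.18
eef_pos: [0.541, 0.1658, 0.0272]
ee_rot: [0.531, 0.468, 0.529, -0.469]
wrist_force: [1.0, -7.9, 5.6]
gripper_width: 0.378
```

```bash
python3 look.py t2 200 240 140 130 5
python3 - <<'E'
from h import *
e=np.array([U[0],U[1],0]);z=np.array([0,0,1.]);v=np.array([V[0],V[1],0])
f=lambda X:(((proj('side',[X])-[200,240])*5+2).round(0)[0])
# flat edge E at floor, xn = bay(9.3-25-7.2)
for th in (0,3,6,9,12):
  a=np.radians(th);u=np.cos(a)*e+np.sin(a)*z;n=-np.sin(a)*e+np.cos(a)*z
  xe=9.2-25-7.2-4+(4+13.5*np.sin(a))/np.cos(a)
  E=np.array([*BAY,.016])+xe*.001*e; F=E+.017*n
  print(th,'L',f(F+.017*v),'R',f(F-.017*v),'up',f(F+.017*n),'band',f(F+.047*u+.017*n), 'bandL',f(F+.047*u+.017*v))
E
```

```text
17.23 [0.541  0.1658 0.0272] stand xy 21.7 -54.8 w 33.5
F u,v,z 9.15 -0.35 6.35 tq [-1.545 -0.356 -0.037] heading -82.97
0 L [283. 422.] R [379. 451.] up [325. 415.] band [379. 286.] bandL [338. 295.]
3 L [283. 422.] R [379. 452.] up [323. 418.] band [377. 286.] bandL [336. 293.]
6 L [283. 423.] R [379. 452.] up [322. 422.] band [374. 286.] bandL [335. 291.]
9 L [283. 423.] R [379. 453.] up [321. 425.] band [372. 287.] bandL [334. 289.]
12 L [283. 424.] R [379. 453.] up [320. 428.] band [370. 288.] bandL [332. 287.]
```

View pics/t2.png

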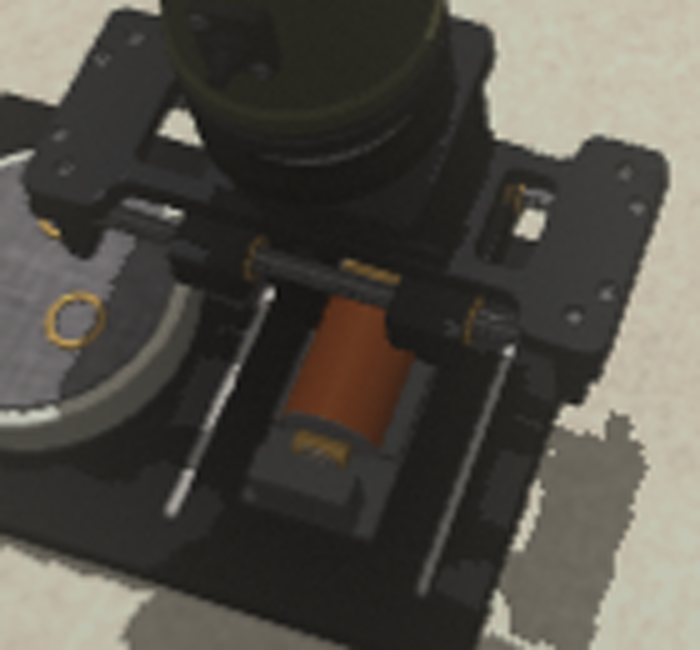

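Run:
```python
import numpy as np,cv2
o=[]
for k in ('q','t2'):
    q=np.load(f'pics/{k}.npy')[295:340,245:290,::-1]; o.append(cv2.resize(q,None,fx=8,fy=8,interpolation=cv2.INTER_CUBIC))
cv2.imwrite('pics/zz.png',np.clip(np.hstack(o)*1.7,0,255))
```

```text
[ WARN:0@0.028] global loadsave.cpp:1063 imwrite_ Unsupported depth image for selected encoder is fallbacked to CV_8U.
```

View pics/zz.png

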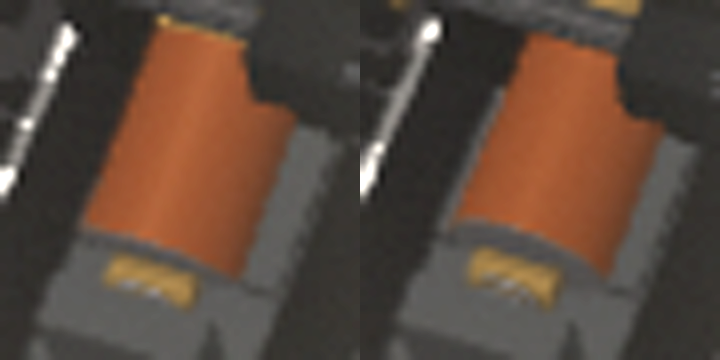

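>>> {"op": "play_rows", "data": {
  "deltas": [
    [0.5,[0.001,0,0.0002],0],
    [0.5,[0.002,0,0.0003],0],
    [0.5,[0.002,0,0.0003],0]
  ]
}}

```text
clock: 17.6
eef_pos: [0.541, 0.1654, 0.0252]
ee_rot: [0.531, 0.468, 0.529, -0.469]
wrist_force: [1.3, -8.6, 5.5]
gripper_width: 0.381
```

```bash
python3 look.py t3 245 295 45 45 10
```

```text
17.65 [0.541  0.1654 0.0252] stand xy 22.0 -54.8 w 33.1
F u,v,z 8.82 1.28 6.36 tq [-1.621 -0.355 -0.008] heading -82.98
```

View pics/t3.png

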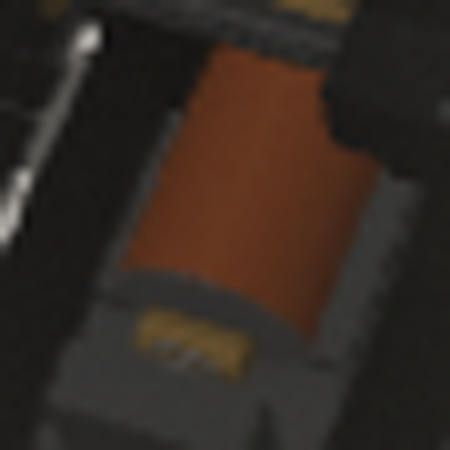

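>>> {"op": "play_rows", "data": {
  "deltas": [
    [0.5,[0.001,0,0.0001],0],
    [0.5,[0.0018,0,0.0002],0],
    [0.5,[0.0018,0,0.0002],0]
  ]
}}

```text
clock: 18.02
eef_pos: [0.541, 0.1655, 0.0241]
ee_rot: [0.531, 0.468, 0.529, -0.469]
wrist_force: [0.1, -8.7, 12.2]
gripper_width: 0.377
```

```bash
python3 look.py t4 245 295 45 45 10
```

```text
18.07 [0.541  0.1655 0.0241] stand xy 22.0 -54.7 w 33.1
F u,v,z 8.19 -1.31 11.35 tq [-1.635 -0.086  0.05 ] heading -82.96
```

View pics/t4.png

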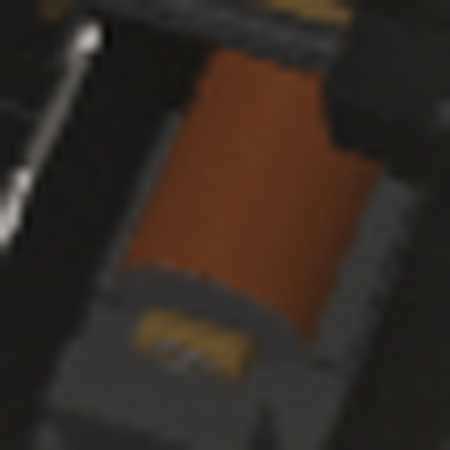

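Run:
```python
from h import *
e=np.array([U[0],U[1],0]);z=np.array([0,0,1.]);v=np.array([V[0],V[1],0])
cam=rays('side',[[0,0]])[0]
def arc(th):
  a=np.radians(th);u=np.cos(a)*e+np.sin(a)*z;n=-np.sin(a)*e+np.cos(a)*z
  xe=9.2-25-6.8-4+(4+13.5*np.sin(a))/np.cos(a)
  F=np.array([*BAY,.016])+xe*.001*e+.017*n
  ph=np.radians(np.arange(0,360,1)); N=np.cos(ph)[:,None]*v+np.sin(ph)[:,None]*n
  P=F+.017*N; vis=((cam-P)*N).sum(1)>0
  q=proj('side',P[vis]); 
  # order
  idx=np.where(vis)[0]; k=np.where(np.diff(idx)>1)[0]
  if len(k): q=np.roll(q,-(k[0]+1),0)
  A,B=q[0],q[-1]; d=(B-A)/np.linalg.norm(B-A); nn=np.array([-d[1],d[0]])
  sag=((q-A)@nn); return A,B,sag[np.argmax(abs(sag))],np.linalg.norm(B-A)
for th in (0,4,8,12,16,20): print(th,*[np.round(x,2) for x in arc(th)])
for k in ('m','q','s','t2','t3','t4'):
  im=np.load(f'pics/{k}.npy'); hsv=cv2.cvtColor(im,cv2.COLOR_RGB2HSV)
  m=((hsv[...,0]<14)&(hsv[...,1]>110)).astype(np.uint8); m[:295]=0;m[345:]=0;m[:,:240]=0;m[:,295:]=0
  c=max(cv2.findContours(m,0,1)[0],key=cv2.contourArea).reshape(-1,2).astype(float)
  A=c[np.argmin(c[:,0]-0.0*c[:,1])]
  L=c[np.argmax(-c[:,0]*.95+c[:,1]*.3)]; R=c[np.argmax(c[:,1]+.3*c[:,0])]
  d=(R-L)/np.linalg.norm(R-L); nn=np.array([-d[1],d[0]])
  # lower boundary columns
  S=[]
  for x in range(int(L[0])+1,int(R[0])):
     y=c[c[:,0]==x][:,1].max(); S.append(((np.array([x,y])-L)@nn))
  print(k,L,R,'sag',min(S),np.round(S,1)[::3])
```

```text
0 [256.33 322.6 ] [275.53 330.41] -3.4 20.73
4 [256.19 322.94] [275.54 330.4 ] -2.71 20.74
8 [256.07 323.28] [275.56 330.38] -1.99 20.74
12 [255.97 323.64] [275.6  330.36] -1.28 20.75
16 [255.9  323.95] [275.65 330.31] -0.55 20.75
20 [255.87 324.24] [275.73 330.23] 0.19 20.74
m [255. 323.] [274. 328.] sag -0.7634798978389314 [-0.3 -0.1  0.2  0.4  0.6 -0.2]
q [256. 322.] [274. 329.] sag -1.1908948580805445 [ 0.6 -0.5 -0.7 -0.8 -1.  -0.2]
s [256. 322.] [275. 329.] sag -1.9260727134667 [-0.3 -1.4 -1.5 -1.6 -1.7 -0.8]
t2 [257. 321.] [275. 328.] sag -1.760453268466892 [-0.4 -0.5 -1.6 -1.8 -1.  -0.2]
t3 [257. 321.] [275. 328.] sag -2.3300116788532397 [-0.4 -1.4 -1.6 -1.8 -1.9 -1.1]
t4 [257. 321.] [275. 328.] sag -2.692457940008188 [-0.4 -1.4 -2.5 -2.7 -1.9 -1.1]
```

>>> {"op": "play_rows", "data": {
  "deltas": [
    [0.5,[0,0,0.0004],0],
    [0.5,[0,0,0.0008],0],
    [0.5,[0,0,0.0008],0]
  ]
}}

```text
clock: 18.45
eef_pos: [0.5411, 0.1655, 0.0241]
ee_rot: [0.531, 0.468, 0.529, -0.469]
wrist_force: [0.2, -7.5, 11.4]
gripper_width: 0.377
```

```bash
python3 look.py t5 200 240 140 130 5
```

```text
18.5 [0.5411 0.1654 0.0241] stand xy 22.0 -54.7 w 33.2
F u,v,z 8.22 -0.89 11.84 tq [-1.421 -0.073 -0.032] heading -82.94
```

>>> {"op": "play_rows", "data": {
  "deltas": [
    [0.5,[0,0,0.001],0],
    [0.5,[0,0,0.002],0],
    [0.5,[0,0,0.002],0]
  ]
}}

```text
clock: 18.88
eef_pos: [0.5411, 0.1654, 0.0241]
ee_rot: [0.53, 0.468, 0.53, -0.467]
wrist_force: [-1.1, -5.0, 10.6]
gripper_width: 0.382
```

```bash
python3 look.py t6 200 240 140 130 5
```

```text
18.93 [0.5411 0.1654 0.0241] stand xy 22.0 -54.7 w 33.0
F u,v,z 4.65 -1.32 10.7 tq [-0.837  0.07  -0.068] heading -82.86
```

>>> {"op": "play_rows", "data": {
  "deltas": [
    [0.5,[0,0,0.0015],0],
    [0.5,[0,0,0.003],0],
    [0.5,[0,0,0.003],0]
  ]
}}

```text
clock: 19.3
eef_pos: [0.5411, 0.1654, 0.0241]
ee_rot: [0.53, 0.469, 0.531, -0.466]
wrist_force: [-1.3, -1.0, 9.1]
gripper_width: 0.379
```

```bash
python3 look.py t7 245 295 45 45 10
```

```text
19.35 [0.5411 0.1654 0.0241] stand xy 22.1 -54.7 w 33.1
F u,v,z 0.27 -2.01 9.45 tq [ 0.065  0.293 -0.136] heading -82.76
```

View pics/t7.png

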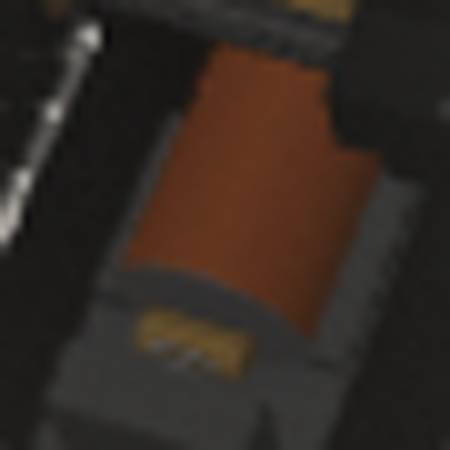

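>>> {"op": "play_rows", "data": {
  "deltas": [
    [0.2,[-0.0003,0,0],0],
    [0.1,[-0.0003,0,0],0],
    [0.0,[-0.0003,0,0],0],
    [0.0,[-0.0003,0,0],0]
  ]
}}

```text
clock: 19.85
eef_pos: [0.5409, 0.1625, 0.023]
ee_rot: [0.53, 0.468, 0.53, -0.468]
wrist_force: [0.4, -0.6, -0.7]
gripper_width: 0.5
```

```bash
python3 look.py v 245 295 45 45 10
```

```text
19.9 [0.5409 0.1625 0.0231] stand xy 25.0 -55.3 w 43.8
F u,v,z -0.12 -0.57 -0.16 tq [-0.078 -0.042  0.012] heading -82.83
```

View pics/v.png

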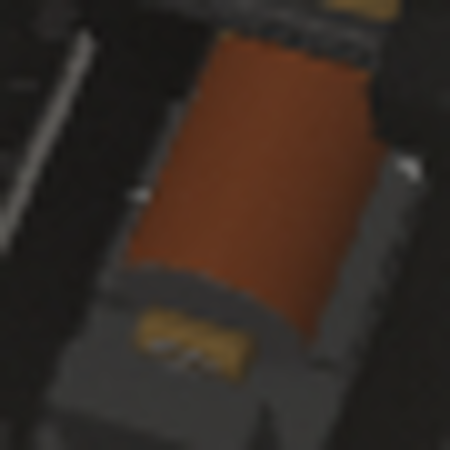

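Released; the cell stayed put. Lift clear straight up and look.

>>> {"op": "play_rows", "data": {
  "deltas": [
    [0.0,[-0.015,0,0],0],
    [0.0,[-0.04,0,0],0],
    [0.0,[-0.09,0,0],0],
    [0.0,[-0.12,0,0.05],0],
    [0.0,[-0.12,0,0.1],0],
    [0.0,[-0.12,0,0.15],0],
    [0.0,[-0.12,0,0.2],0],
    [0.0,[-0.12,0,0.25],0],
    [0.0,[-0.12,0,0.25],0]
  ]
}}

```text
clock: 21.02
eef_pos: [0.5719, -0.0922, 0.1438]
ee_rot: [0.529, 0.469, 0.527, -0.471]
wrist_force: [0.2, 0.1, -0.4]
gripper_width: 0.502
```

```bash
python3 look.py w 235 275 70 80 8; python3 look.py wt 200 170 75 60 8 top
```

```text
21.07 [ 0.572  -0.0883  0.1439] stand xy 277.7 -55.6 w 43.8
F u,v,z -1.07 -0.03 0.53 tq [-0.008 -0.07   0.021] heading -83.11
21.12 [ 0.5721 -0.0857  0.144 ] stand xy 275.1 -55.2 w 44.4
F u,v,z 0.07 -0.07 0.43 tq [ 0.005 -0.093  0.031] heading -82.9
```

View pics/w.png

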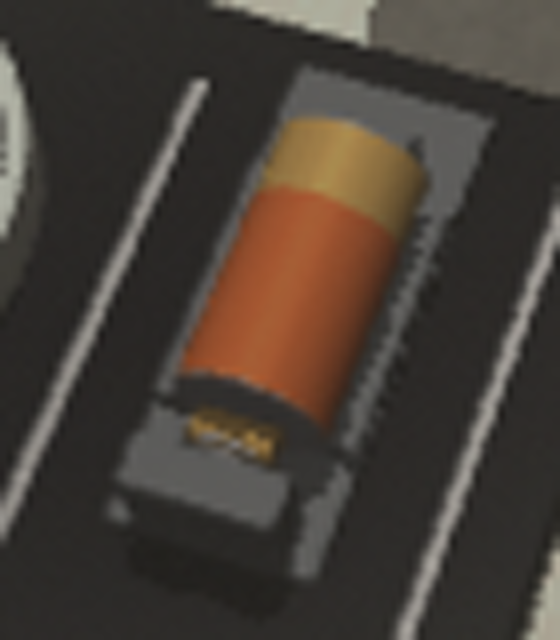

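View pics/wt.png

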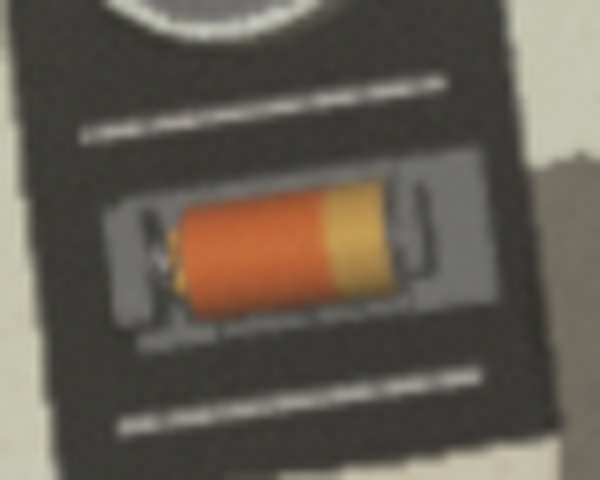

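```bash
cat > lev.py <<'E'
from h import *
for n in ('top','side'):
    im,d=vision.read_camera(n); hsv=cv2.cvtColor(im,cv2.COLOR_RGB2HSV)
    m=(hsv[...,0]<28)&(hsv[...,1]>110)&(d>0)
    c=proj(n,[[*(BAY+.009*U),.035]])[0]; yy,xx=np.nonzero(m); k=(abs(xx-c[0])<24)&(abs(yy-c[1])<26); xx=xx[k];yy=yy[k]
    o,r=rays(n,np.c_[xx,yy]); R=np.array(vision.camera_info(n)['R']); P=o+r*(d[yy,xx]/(r@R[2]))[:,None]
    l=P[:,:2]-BAY; a=l@U;b=l@V; print(n,len(a),'along',np.percentile(a*1000,[2,50,98]).round(1))
    # fit z = z0 + t*a + cylinder drop: lateral b
    k=abs(b-np.median(b))<.010; k&=(a>-.02)&(a<.038); bb=b-np.median(b)
    A=np.c_[np.ones(k.sum()),a[k]-.009,bb[k],bb[k]**2]; 
    from scipy.optimize import least_squares
    s=least_squares(lambda x:A@x-P[k,2],[.05,0,0,-29],loss='soft_l1',f_scale=.002).x
    print('top height at centre mm',s[0]*1000,'tilt deg',np.degrees(np.arctan(s[1])))
E
python3 lev.py
```

```text
top 358 along [-25.5   6.2  35.7]
top height at centre mm 49.35795880376816 tilt deg 0.34166899837211867
side 705 along [-27.3   4.2  34.9]
top height at centre mm 51.51561174439996 tilt deg 0.21911236579271795
```

```bash
python3 look.py z 0 0 640 400 1
```

```text
21.27 [ 0.5722 -0.0835  0.1438] stand xy 272.9 -54.8 w 44.0
F u,v,z -0.45 0.37 -0.97 tq [ 0.051 -0.051 -0.006] heading -82.66
```

View pics/z.png

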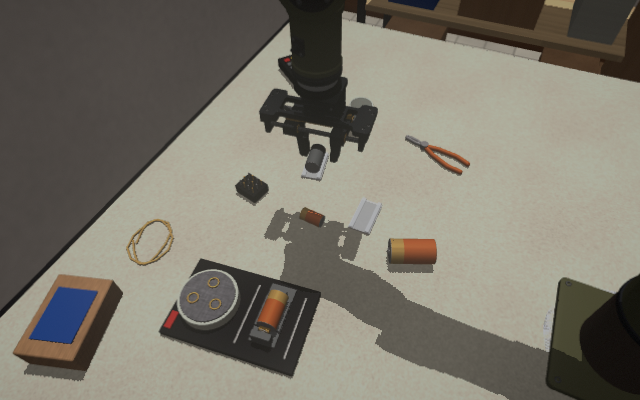

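Everything else stands where it was: spent cell at (316,158), pliers at (440,152), bur block at (252,187). The fresh cell lies in the cradle at (270,310), and the gripper is clear.

```bash
python3 -c "
from rig import bot; print(bot.hand_in())"
```

```text
the job is handed in; nothing more can be done
None
```

The orange cell is loaded in the turntable cradle and released, and I handed the job in at about 21 s of the 64 s allowed.

**How it went:** The tool can only turn about its own finger axis. So I tipped the cell nub-up (about 20°) over the edge of the stand base in loosened jaws, then re-gripped it. The flat end went in first and pushed the spring back about 7 mm, with a peak of about 9.4 N read between moves. I tipped the nub down behind the fixed contact by letting the cell pivot in the grip against the cradle floor. I then eased back until the nub rested on the fixed contact and opened the jaws. The downward press read up to about 12 N.

**Last checks:**
- **Level:** depth fits give a tilt of 0.2–0.3° in both cameras.
- **Height:** the barrel's top is 49.4 mm (top camera) and 51.5 mm (side camera) above the counter, against 50 mm expected.
- **Seating:** the tool did not move as I eased back while the force along the cradle fell to about 0 N. This means the nub was on the fixed contact and the spring was holding the cell. The cradle sat about 9 mm from its mark, towards the fixed contact.
- **Surroundings:** in the last side picture the spent cell, pliers and bur block are where they were. The tea glass is partly hidden behind the arm there, so I could not check it fully. The gripper was about 0.27 m away in the air, touching nothing.

**Disagreements:** the tilt I estimated from the flat end's outline while still gripping (about 4–7°) did not match the force cue that the cell was already level. The depth check after release settled it as level.

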